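# Pack a board of nut cartons and check its height

## Robot

A 6-joint arm with a two-finger parallel gripper is mounted at the origin on the work surface. World frame = base frame: x ahead of the robot, y to its left, z up, the work surface at z = 0. Lengths are in mm, angles in degrees, forces in N, time in s.
With the tool pointing down it reaches from about 350 to 850 mm from the base axis. Payload 8.1 kg.
Tool frame: the origin (TCP) lies on the centre line of the jaws, within the pads' length; the fingertips stand 19 mm ahead of it and the grasp point (between the pads) is the TCP (r.tip_reach is the z of the fingertips in the tool frame, in mm); z points along the fingers, y is the line along which they close (so a half turn about z gives the same grasp; the last joint's range is limited). The gripper opens to 85 mm and grips with 20 to 120 N. Pads are 22 mm wide; open, the fingers measure 114 mm over their backs; the gripper's body (76 mm by 85 mm) begins 54 mm behind the grasp point. The pads swing forward as they close: fully open they stand 13 mm farther back than shut.
Start: joints at [64.034, 7.471, 85.268, -0, 87.261, -4.893], TCP at [215.717, 559.885, 226.692] pointing down, gripper open.
Joint ranges: [-169.43, 169.43], [-51.17, 129.36], [1.28, 143.12], [-76.62, 256.62], [0, 156.53], [-152.29, 152.29]. Speed limits (degrees/s): [136.94, 136.94, 159.86, 180, 180, 180].

## Interface

Orientations are given as [roll, pitch, yaw] about the fixed x, y, z axes, in that order (R = Rz(yaw) Ry(pitch) Rx(roll)).
In Python, from bench import r gives the robot as it stands. The module is installed in compiled form; this text tells all that it offers.
- The arm moves only by the shell command python3 -m handwheel 'ROWS' [FORCE]. ROWS is JSON, a list of rows, each a list of 7 numbers: the shift along the tool's x, y, z in m, then the turn, a rotation vector about the tool's x, y, z in degrees, then the finger opening in m, from 0 to 0.0854. In form: [[tx, ty, tz, ax, ay, az, claw], ...]. A call has 1 to 8 rows; each row shifts and turns the commanded pose from where the row before left it, along the tool's axes as they then stand; what a row does not reach is not made up. A row lasts 1/12 s, in which the tool goes at most 41.7 mm and 7.16 degrees, less where a joint would pass 70% of its speed; a pose out of reach is approached as far as the arm can. A call with a gripper value outside its range is refused whole. The fingers move at their own pace and stop on an object; FORCE is the grip in N (left out, the last holds). Time passes only in rows, so rows that do not move let the fingers close. It gives the time, the measured TCP pose, the force, the opening and the grip force at its end, in the units of the state.
- r.sense(): the state, without advancing time (a new reading comes with each control period).
- r.snapshot(name): name is "scene" or "side" or "wrist"; returns (picture, depth): 480x640x3 uint8, blue, green, red; 480x640 float32, mm along the optical axis (not along the pixel's ray), 0 where there is no reading.
- r.calibration(name): a dict with "vfov" (degrees; the focal length in pixels is half the picture's height over the tangent of half this angle, whatever the lens; pixels are square), "cx", "cy" (the principal point, pixels), "rvec" (rotation vector, rad) and "tvec" (3), from world to camera coordinates, as OpenCV has them; the wrist camera has in their place "tool_from_camera" (4x4, takes a point from camera to tool coordinates, whose origin is the TCP and whose axes are the flange's). Camera axes: x right, y down, z forward; pixel columns grow to the right and rows downward; lengths in mm; the calibration is good to about 2 mm. The wrist camera is an equidistant fisheye: a pixel r from the principal point sees the ray r / f radians off the axis. A picture is of the moment at which its call begins: read the wrist's pose just before it. calibration takes no time and is no camera call.
- r.hand_in(): hands the job in; it is judged then, once.
The state is a dict: "time": time; "joint_pos": joint angles; "qd": joint speeds; "joint_efforts": joint torques, N m; "tool_pos": TCP position; "tcp_rot": TCP orientation; "ft_force": force on the tool from outside, world axes, zero at the start; "wrist_torque": the same for the moment, N m; "finger_gap": finger opening in mm; "grip_force": force on a finger pad.
Only numpy, scipy, OpenCV 4.12 (cv2) and the standard library are available. Lean on these libraries where they do the work, as an engineer would, in place of code of your own. Each camera call takes 0.05 s, during which the arm holds its last target. There are 200 camera calls.

## Task

Clear the zester off the packing board onto its cork mat, and set every cardboard pack squarely into an outline burnt into the board: the row of three on the robot's side must be full, and any packs left over go into the two end-to-end outlines on the far side. With all packs in place, stand the height bridge on the board, across the row of three, so that its sprung foot rests on the middle pack's carry tab, let go of it so that it gives its reading, and finally put it back squarely on its blue tile. Leave the other kitchen things where they are.

Things in the scene. Friction and masses are not known exactly. Their poses are not given: they have to be found in the camera images.
- board: fixed light-wood packing board lying on the table, 190 mm (its x) by 300 mm (its y), 18 mm thick, corners rounded at 40 mm radius; dark outlines of the five pack places are burnt into its top. Origin: centre of the underside. Board x points away from the robot, give or take 0.2 rad.
- gauge_slide (a joint): reading of the gauge's sprung foot in m: 0 with the foot fully down (its underside 60 mm above the plane of the gauge's feet), growing as it is pushed up, at most 0.035. Spring 1.2 N at 0, 2.4 N at 0.020; the gauge's own weight overcomes it. Standing on the board with the foot on a pack's tab (80 mm high) it reads 0.020.
- place1 (a point): centre, on the board's top face, of the outline of place 1, 91 x 61 mm. Right-hand (board -y) one of the row of three places across the board on the robot's side (board x = -32 mm, 64 mm apart along y); a pack here has its long side along the board's x.
- place2 (a point): centre, on the board's top face, of the outline of place 2, 91 x 61 mm. Middle one of the row of three places across the board on the robot's side (board x = -32 mm, 64 mm apart along y); a pack here has its long side along the board's x.
- place3 (a point): centre, on the board's top face, of the outline of place 3, 91 x 61 mm. Left-hand (board +y) one of the row of three places across the board on the robot's side (board x = -32 mm, 64 mm apart along y); a pack here has its long side along the board's x.
- place4 (a point): centre, on the board's top face, of the outline of place 4, 91 x 61 mm. Right-hand (board -y) one of the two end-to-end places on the far side (board x = +47 mm, y = -47 and +47 mm); a pack here has its long side along the board's y.
- place5 (a point): centre, on the board's top face, of the outline of place 5, 91 x 61 mm. Left-hand (board +y) one of the two end-to-end places on the far side (board x = +47 mm, y = -47 and +47 mm); a pack here has its long side along the board's y.
- pack1: one of 5 like cardboard packs (3 to 5 present), 90 (its x) x 60 (its y) mm, body 46 mm high, about 0.18 kg, paper band. On top a stiff carry tab, 60 mm along x, 10 mm thick across y, from 46 to 80 mm height: grasp it across y. On the board the next tab may be 54 mm away, so open the fingers part-way there. Origin: centre of underside, z up; either way round is right.
- pack2: one of 5 like cardboard packs (3 to 5 present), 90 (its x) x 60 (its y) mm, body 46 mm high, about 0.18 kg, paper band. On top a stiff carry tab, 60 mm along x, 10 mm thick across y, from 46 to 80 mm height: grasp it across y. On the board the next tab may be 54 mm away, so open the fingers part-way there. Origin: centre of underside, z up; either way round is right.
- pack3: one of 5 like cardboard packs (3 to 5 present), 90 (its x) x 60 (its y) mm, body 46 mm high, about 0.18 kg, paper band. On top a stiff carry tab, 60 mm along x, 10 mm thick across y, from 46 to 80 mm height: grasp it across y. On the board the next tab may be 54 mm away, so open the fingers part-way there. Origin: centre of underside, z up; either way round is right.
- pack4: one of 5 like cardboard packs (3 to 5 present), 90 (its x) x 60 (its y) mm, body 46 mm high, about 0.18 kg, paper band. On top a stiff carry tab, 60 mm along x, 10 mm thick across y, from 46 to 80 mm height: grasp it across y. On the board the next tab may be 54 mm away, so open the fingers part-way there. Origin: centre of underside, z up; either way round is right.
- pack5: one of 5 like cardboard packs (3 to 5 present), 90 (its x) x 60 (its y) mm, body 46 mm high, about 0.18 kg, paper band. On top a stiff carry tab, 60 mm along x, 10 mm thick across y, from 46 to 80 mm height: grasp it across y. On the board the next tab may be 54 mm away, so open the fingers part-way there. Origin: centre of underside, z up; either way round is right.
- gauge: loose height bridge, 0.55 kg, 250 mm long (its x): two legs at x = -118 and +118 mm on feet 16 x 70 (y) mm, 220 mm clear between; beam at 108 to 126 mm height; on its middle a black grip block, 40 (x) x 20 (y) mm, 126 to 168 mm high: grasp it across y. A 36 mm steel foot disc hangs sprung under the middle. Origin: centre, in the plane under the feet. Either way round is right.
- gauge_foot (a point): middle of the underside of the gauge's sprung foot disc
- tile: fixed blue ceramic tile, 270 mm (its x) by 96 mm by 6 mm thick, on which the gauge stands at the start and belongs. Origin: centre of the underside.
- zester: steel zester (grater) lying on the packing board at the start, 230 mm long, 0.14 kg: black handle 26 mm wide and 22 mm high from x = -110 to 0, perforated blade 34 mm wide and 10 mm high from x = 0 to +120 mm; balances near the origin. Grasp the handle across y near its blade end, about x = -20 mm. Origin: underside, where handle meets blade.
- mat: fixed cork mat, 260 mm (its x) by 90 mm by 6 mm thick, the zester's place. Origin: centre of the underside.
- bowl: dark bowl of nuts, a bystander to be left alone; origin at the centre of its underside
- fruit: white dish of lemons, a bystander to be left alone; origin at the centre of its underside
- jar: amber jar, a bystander to be left alone; origin at the centre of its underside
- mug: white mug, a bystander to be left alone; origin at the centre of its underside
- mill: wooden pepper mill, a bystander to be left alone; origin at the centre of its underside
- salt: small marble bowl, a bystander to be left alone; origin at the centre of its underside
- oil: green oil bottle, a bystander to be left alone; origin at the centre of its underside

How it is judged:
By the outcome, as a careful person would: the job done as asked, in the order asked, and still so for the second after the job is handed in, with the robot touching nothing.
Of pack1, pack2, pack3, pack4, pack5 only 3 to 5 are there at a start; the rules pass over those that are not, and their reading is None.
At some moment in a run one of pack1, pack2, pack3, pack4, pack5 may be knocked a few centimetres aside while the robot is not near it.
Once in a run the grip may slacken for a moment while it holds something.
It also fails if it takes over 210 s, if anything falls off the work surface, if the arm or the gripper's body presses on something with over 40 N, if the wrist force passes 120 N, or if a joint passes its speed limit or range.

## Working session

There is one attempt and no reset: what is moved stays moved. The work goes in short steps, Python scripts to look and compute and a shell command to move; the robot and the scene stay as the last step left them, time stands still between calls to the robot, and variables do not carry over. Pictures are saved under pics/ and viewed, at most 14 in all, crops included, and the job is handed in when it is done.

```bash
ls; mkdir -p pics; python3 - <<'E'
from bench import r
import cv2,json
print(r.sense())
for n in("scene","side","wrist"):
    p,d=r.snapshot(n); cv2.imwrite(f"pics/{n}0.png",p); import numpy as np; np.save(f"pics/{n}0.npy",d); print(n,r.calibration(n))
E
```

```text
pics
{'time': 0.0, 'joint_pos': array([ 6.40323142e+01,  7.51617865e+00,  8.53312054e+01, -7.12014907e-04,
        8.72603457e+01, -4.89367218e+00]), 'qd': array([ 0.02719647, -0.04201429, -0.007381  ,  0.04018663,  0.03519889,
       -0.00237889]), 'joint_efforts': array([ 7.88219004e-04, -5.69412410e+01, -5.00556958e+01, -3.47015430e-05,
        1.50467036e-02,  6.47454067e-05]), 'tool_pos': array([215.48440666, 559.36242198, 225.61481125]), 'tcp_rot': array([-1.79892602e+02, -8.48154523e-03,  1.58926013e+02]), 'ft_force': array([ 0.68077186, -0.2748782 ,  0.55153665]), 'wrist_torque': array([ 0.01360903, -0.01024074,  0.04093504]), 'grip_force': 0.0, 'finger_gap': 85.39085927749998}
scene {'vfov': 44.61275953838287, 'cx': 315.9386091603517, 'cy': 248.66993758942064, 'rvec': array([ 1.9156049 ,  1.59066806, -0.65382915]), 'tvec': array([-113.47795246, -347.47843976, 1738.1075763 ])}
side {'vfov': 54.33984895494141, 'cx': 314.65895413859005, 'cy': 232.40435389590073, 'rvec': array([ 2.42004205, -0.25467009,  0.09030147]), 'tvec': array([-568.0382466 ,  138.31559729, 1157.08143266])}
wrist {'vfov': 65.70646984690485, 'cx': 321.99442512219866, 'cy': 237.27039472205246, 'tool_from_camera': array([[-8.22645962e-06, -9.47137937e-01, -3.20826634e-01,
         8.23213911e+01],
       [ 9.99999979e-01, -7.40564553e-05,  1.92986530e-04,
        -1.00015840e+00],
       [-2.06544147e-04, -3.20826625e-01,  9.47137917e-01,
        -1.47120489e+02],
       [ 0.00000000e+00,  0.00000000e+00,  0.00000000e+00,
         1.00000000e+00]])}
```

View pics/scene0.png

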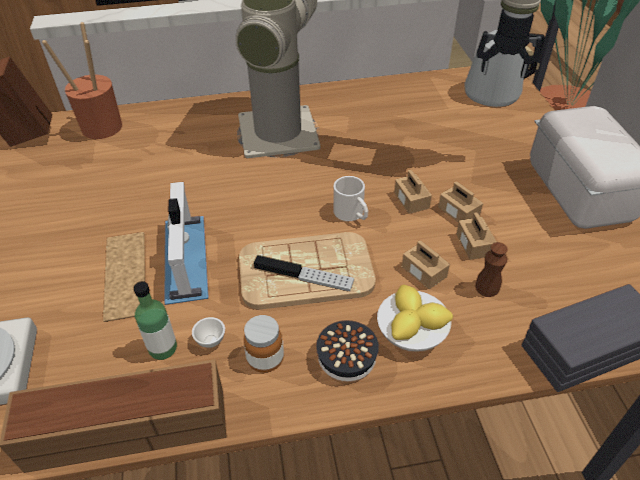

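View pics/side0.png

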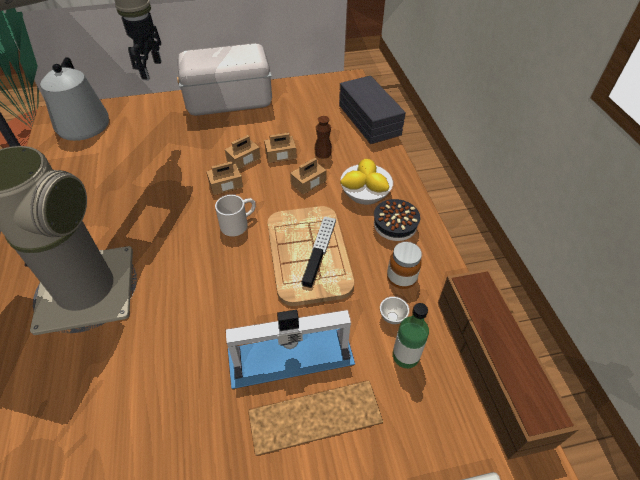

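Four packs stand at +y (pixels around 412,190; 460,203; 475,235; 425,265 in the scene view). The zester lies on the board, and the gauge tile and the mat are at -y. Next I'll build an orthographic map.

```bash
cat > h.py <<'E'
import numpy as np, cv2
from scipy.spatial.transform import Rotation as R
from bench import r
def cloud(n, tag=None, stride=1):
    """world points (HxWx3), picture, valid mask"""
    s=r.sense(); p,d=r.snapshot(n); c=r.calibration(n)
    if tag: cv2.imwrite(f"pics/{tag}.png",p)
    f=240/np.tan(np.radians(c["vfov"]/2)); v,u=np.mgrid[0:480,0:640].astype(float)
    x=(u-c["cx"])/f; y=(v-c["cy"])/f
    if n=="wrist":
        th=np.hypot(x,y); k=np.tan(th)/np.maximum(th,1e-9); x*=k; y*=k
    P=np.stack([x*d,y*d,d],-1)
    if n=="wrist":
        T=np.array(c["tool_from_camera"]); P=P@T[:3,:3].T+T[:3,3]
        W=P@R.from_euler("xyz",s["tcp_rot"],degrees=True).as_matrix().T+s["tool_pos"]
    else:
        M=cv2.Rodrigues(c["rvec"])[0]; W=(P-c["tvec"])@M
    return W,p,d>0
def ortho(W,p,m,x0,x1,y0,y1,mm):
    """top view: x up, y left. returns image, height"""
    H=int((x1-x0)/mm); Wd=int((y1-y0)/mm)
    q=W[m]; c=p[m]; i=((x1-q[:,0])/mm).astype(int); j=((y1-q[:,1])/mm).astype(int)
    k=(i>=0)&(i<H)&(j>=0)&(j<Wd); i,j,q,c=i[k],j[k],q[k],c[k]; o=np.argsort(q[:,2])
    im=np.zeros((H,Wd,3),np.uint8); h=np.full((H,Wd),np.nan); im[i[o],j[o]]=c[o]; h[i[o],j[o]]=q[o,2]
    return im,h
def rect(xy):
    (c,(a,b),an)=cv2.minAreaRect(xy.astype(np.float32))
    if a<b: a,b,an=b,a,an+90
    return np.round(c,1),round(a,1),round(b,1),round((an+90)%180-90,1)
def blobs(q,mm=3,minn=12):
    """cluster world points in xy"""
    ij=((q[:,:2]-[0,-1000])/mm).astype(int); g=np.zeros((500,700),np.uint8)
    k=(ij>=0).all(1)&(ij[:,0]<500)&(ij[:,1]<700); q,ij=q[k],ij[k]; g[ij[:,0],ij[:,1]]=1
    n,l=cv2.connectedComponents(cv2.dilate(g,np.ones((3,3))))
    lab=l[ij[:,0],ij[:,1]]
    return [q[lab==a] for a in range(1,n) if (lab==a).sum()>=minn]
E
python3 - <<'E'
from h import *
for n in("scene","side"):
    W,p,m=cloud(n)
    im,h=ortho(W,p,m,280,860,-420,480,1.5); cv2.imwrite(f"pics/o_{n}.png",im)
    k=m&(W[...,0]>250)&(W[...,0]<900)&(abs(W[...,1])<480)
    print(n,"table z",np.median(W[...,2][k&(W[...,2]<10)]))
    for lo,hi in((60,90),(140,175),(24,45)):
        print(lo,hi)
        for b in blobs(W[k&(W[...,2]>lo)&(W[...,2]<hi)]): print(rect(b[:,:2]),len(b),b[:,2].max().round(1))
E
```

```text
scene table z -0.07163990349526403
60 90
(array([ 349.7, -269.6]), 18.4, 7.6, -2.6) 34 89.9
(array([390.7, 127.2]), 102.9, 74.4, -5.4) 586 89.3
(array([373.1, 296.9]), 61.7, 14.1, 10.8) 149 86.8
(array([436.6, 402.5]), 62.1, 17.9, 32.6) 203 83.7
(array([ 466.3, -269.7]), 29.9, 9.8, -6.1) 44 78.8
(array([554.6, 398.9]), 63.2, 13.0, 1.0) 183 84.4
(array([ 589.8, -283.6]), 28.5, 15.3, -69.9) 128 90.0
(array([615.8, 254.9]), 62.2, 13.2, 27.1) 229 83.9
(array([698.3, 372.7]), 40.8, 17.7, 58.7) 151 90.0
(array([776.9, 170.8]), 126.9, 120.6, 39.3) 1822 89.8
(array([ 729.2, -332.1]), 60.5, 31.0, -71.6) 298 89.9
(array([ 788.1, -130.8]), 75.4, 51.4, -88.8) 450 89.9
(array([ 865.4, -221.2]), 63.7, 0.8, 0.3) 49 89.6
(array([865.4, 434.4]), 89.9, 67.2, -88.3) 311 90.0
140 175
(array([ 466.6, -282.2]), 45.2, 20.9, -1.7) 226 175.0
(array([ 719. , -334.9]), 38.5, 29.2, -71.0) 274 174.9
24 45
(array([371.8, 297.7]), 95.5, 64.2, 8.6) 332 45.0
(array([ 348.3, -272.4]), 20.8, 14.2, -2.2) 42 43.1
(array([346.6, 136.5]), 45.5, 15.7, 76.4) 79 45.0
(array([410.8, 126.9]), 81.7, 60.8, 80.1) 221 44.9
(array(
[... 1891 characters left out ...]
1.1, 31.4) 33 44.6
(array([552. , 399.3]), 88.6, 69.3, 3.6) 226 45.0
(array([588.1, -17.9]), 242.8, 34.4, 62.8) 867 44.7
(array([614.4, 255.1]), 94.7, 62.5, 26.9) 265 45.0
(array([ 579.6, -288. ]), 28.3, 12.1, -61.2) 42 44.6
(array([684.9, 365.9]), 50.3, 28.9, -12.3) 107 44.7
(array([ 704.8, -352.6]), 59.7, 26.0, -31.1) 122 44.7
(array([ 715.9, -237.9]), 64.8, 64.7, -8.8) 317 44.2
(array([779. , 162.2]), 149.7, 104.3, 25.0) 321 45.0
(array([732.1, 234.2]), 76.9, 16.2, 29.4) 40 45.0
(array([ 763.5, -149.5]), 75.6, 34.3, -32.4) 169 45.0
(array([795.8,  -3.7]), 113.4, 47.5, -21.6) 181 44.9
(array([845.3, 423.9]), 109.2, 50.6, -48.2) 157 45.0
(array([ 835.3, -350.3]), 258.1, 4.3, -89.9) 461 44.9
```

View pics/o_side.png

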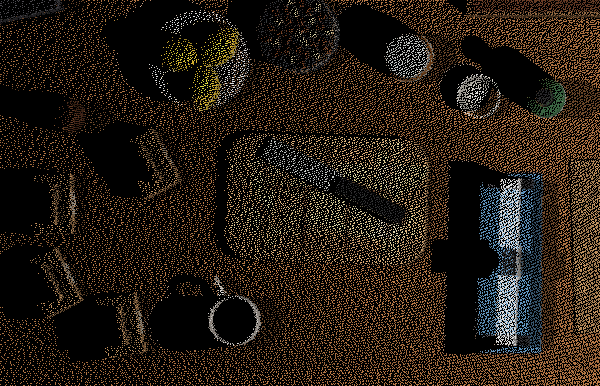

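The side map confirms the layout. Now I'll fit the board, tile, mat and zester.

```bash
cat >> h.py <<'E'
def plan(x,y,z,yaw):
    """turn about tool z, then shift in tool axes at the new yaw"""
    s=r.sense(); yaw0=s["tcp_rot"][2]; t=-((yaw-yaw0+180)%360-180)
    a=np.radians(yaw); d=np.array([x,y,z])-s["tool_pos"]
    sh=[d[0]*np.cos(a)+d[1]*np.sin(a), d[0]*np.sin(a)-d[1]*np.cos(a), -d[2]]
    n=int(np.ceil(max(np.linalg.norm(sh)/35,1)))
    print(f"turn {t:.1f} (rows {int(np.ceil(abs(t)/7))}) shift {np.round(sh,1)} n={n} per row {np.round(np.array(sh)/n/1000,4)} j6 end ~{s['joint_pos'][5]:.0f}")
E
python3 - <<'E'
from h import *
for n in("scene","side"):
    W,p,m=cloud(n)
    X,Y,Z=W[...,0],W[...,1],W[...,2]
    B=m&(X>440)&(X<720)&(Y>-210)&(Y<190)
    b=blobs(W[B&(Z>12)&(Z<24)],3,200); 
    for q in b: print(n,"board",rect(q[:,:2]),len(q),np.median(q[:,2]))
    hsv=cv2.cvtColor(p,cv2.COLOR_BGR2HSV)
    T=m&(hsv[...,0]>95)&(hsv[...,0]<125)&(hsv[...,1]>110)&(X>300)&(X<640)&(Y<-200)&(Y>-380)&(Z<12)
    for q in blobs(W[T],3,100): print(n,"tile",rect(q[:,:2]),len(q),np.median(q[:,2]))
    M=m&(X>280)&(X<660)&(Y<-330)&(Y>-520)&(Z>3.5)&(Z<9)
    for q in blobs(W[M],3,200): print(n,"mat",rect(q[:,:2]),len(q))
    G=m&(X>300)&(X<640)&(Y<-200)&(Y>-380)&(Z>115)&(Z<135)
    for q in blobs(W[G],3,40): print(n,"beam",rect(q[:,:2]),len(q))
    for lo,hi,nm in((33,48,"handle"),(24,33,"blade+")):
      for q in blobs(W[B&(Z>lo)&(Z<hi)],3,60): print(n,nm,rect(q[:,:2]),len(q))
print("look"); plan(560,-20,420,90)
E
```

```text
scene board (array([560.7, -10.6]), 301.0, 197.7, 88.5) 6785 18.29331608548443
scene tile (array([ 485.8, -322.4]), 271.7, 85.0, 19.2) 157 5.8440704478720225
scene mat (array([ 477.9, -421.7]), 333.2, 179.7, -3.4) 2571
scene beam (array([ 466.3, -284.3]), 254.7, 35.1, -1.6) 961
scene handle (array([559.2, -73.2]), 113.2, 31.4, 61.8) 491
scene handle (array([712.2, 144.6]), 39.2, 18.7, -70.9) 73
scene blade+ (array([583.2, -15.7]), 236.3, 50.6, 62.7) 790
side board (array([561. , -10.2]), 305.9, 190.2, 87.8) 5770 18.290891703748358
side tile (array([ 465.4, -285.2]), 267.2, 97.6, -0.1) 3955 6.297606151458884
side mat (array([ 469.2, -425. ]), 376.8, 189.9, 0.0) 5699
side beam (array([ 466.9, -283.8]), 249.7, 36.8, -2.0) 1920
side handle (array([558.4, -74.7]), 111.0, 27.0, 61.9) 395
side handle (array([710.1, 154.2]), 55.6, 19.3, -75.6) 71
side blade+ (array([584.4, -20.7]), 232.5, 37.4, 62.4) 471
look
turn 68.9 (rows 10) shift [-579.8  344.3 -193.5] n=21 per row [-0.0276  0.0164 -0.0092] j6 end ~-5
```

```bash
H="python3 -m handwheel"
$H '[[0,0,-0.009,0,0,6.9,0.085],[0,0,-0.009,0,0,6.9,0.085],[0,0,-0.009,0,0,6.9,0.085],[0,0,-0.009,0,0,6.9,0.085],[0,0,-0.009,0,0,6.9,0.085]]' >/dev/null
$H '[[0,0,-0.009,0,0,6.9,0.085],[0,0,-0.009,0,0,6.9,0.085],[0,0,-0.01,0,0,6.9,0.085],[0,0,0,0,0,6.9,0.085],[0,0,0,0,0,6.8,0.085]]' 
$H '[[-0.029,0.0172,0,0,0,0,0.085],[-0.029,0.0172,0,0,0,0,0.085],[-0.029,0.0172,0,0,0,0,0.085],[-0.029,0.0172,0,0,0,0,0.085],[-0.029,0.0172,0,0,0,0,0.085],[-0.029,0.0172,0,0,0,0,0.085],[-0.029,0.0172,0,0,0,0,0.085]]' >/dev/null
$H '[[-0.029,0.0172,0,0,0,0,0.085],[-0.029,0.0172,0,0,0,0,0.085],[-0.029,0.0172,0,0,0,0,0.085],[-0.029,0.0172,0,0,0,0,0.085],[-0.029,0.0172,0,0,0,0,0.085],[-0.029,0.0172,0,0,0,0,0.085],[-0.029,0.0172,0,0,0,0,0.085]]' >/dev/null
$H '[[-0.029,0.0172,0,0,0,0,0.085],[-0.029,0.0172,0,0,0,0,0.085],[-0.029,0.0172,0,0,0,0,0.085],[-0.029,0.0172,0,0,0,0,0.085],[-0.029,0.0172,0,0,0,0,0.085],[-0.029,0.0172,0,0,0,0,0.085],[0,0,0,0,0,0,0.085]]'
python3 - <<'E'
from h import *
W,p,m=cloud("wrist","w1")
np.savez("pics/w1.npz",W=W,p=p,m=m)
s=r.sense();print(s["tool_pos"],s["tcp_rot"])
im,h=ortho(W,p,m,440,680,-200,180,1.0)
cv2.imwrite("pics/w1o.png",cv2.resize(cv2.dilate(im,np.ones((2,2))),None,fx=2,fy=2,interpolation=cv2.INTER_AREA))
X,Y,Z=W[...,0],W[...,1],W[...,2]
B=m&(X>440)&(X<720)&(Y>-210)&(Y<190)
for lo,hi,nm in((12,24,"board"),(33,48,"handle"),(23,33,"blade+")):
  for q in blobs(W[B&(Z>lo)&(Z<hi)],3,60): print(nm,rect(q[:,:2]),len(q),np.median(q[:,2]))
E
```

```text
time: 1.18
tool_pos: [215.9, 560.3, 300.8]
tcp_rot: [180.0, -0.1, 89.7]
ft_force: [-0.0, 1.1, 0.9]
finger_gap: 85.3
grip_force: 0.0
time: 2.93
tool_pos: [561.6, -25.0, 298.8]
tcp_rot: [-180.0, 0.1, 89.8]
ft_force: [0.7, 0.8, 0.8]
finger_gap: 85.2
grip_force: 0.0
[560.66108823 -22.71220604 298.92409831] [-1.79938981e+02  2.51266491e-02  8.98074011e+01]
board (array([560.3, -10.3]), 300.4, 191.4, 88.1) 32847 17.949198787049852
handle (array([557.8, -74. ]), 110.0, 27.1, 62.5) 2053 39.76838899100119
handle (array([706.4, 156.9]), 66.4, 19.7, -57.9) 459 44.98475112546993
blade+ (array([586.5, -19.5]), 224.8, 35.2, 62.7) 3228 28.01213596290964
```

View pics/w1o.png

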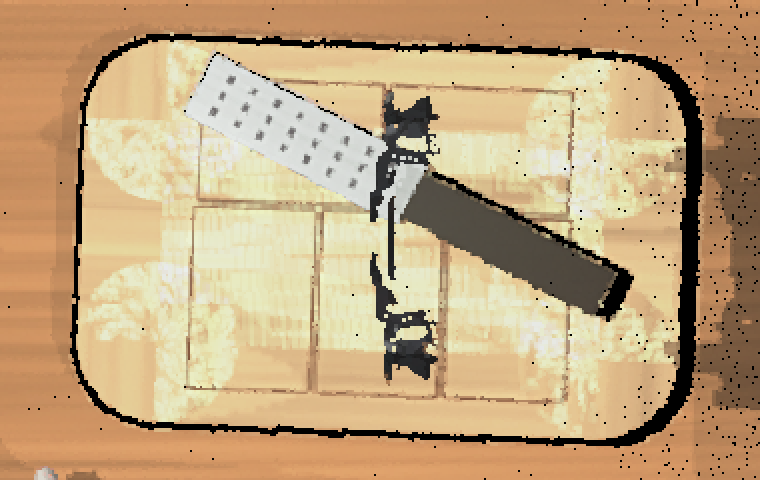

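The top view shows the burnt outlines clearly. The row-of-three corners in the ortho are at about (194,206), (187,387) and (565,402), which matches a board at (560.3,-10.3) with yaw about -2°. The zester handle runs from (630,290) to (415,195). Next is the mat fit and the zester grasp.

```bash
python3 - <<'E'
from h import *
W,p,m=cloud("side","side1")
c=r.calibration("side"); f=240/np.tan(np.radians(c["vfov"]/2)); M=cv2.Rodrigues(c["rvec"])[0]; C=-M.T@c["tvec"]
def px(u,v,z):
    d=M.T@np.array([(u-c["cx"])/f,(v-c["cy"])/f,1]); return (C+d*(z-C[2])/d[2])[:2].round(1)
q=[px(*a,6) for a in((249.5,412.5),(376,384),(383,425),(257,452))]; print("mat corners",q,np.mean(q,0))
im,h=ortho(W,p,m,300,640,-500,-200,1.0); cv2.imwrite("pics/mat.png",cv2.resize(cv2.dilate(im,np.ones((2,2))),None,fx=1.7,fy=1.7))
plan(574,-43,120,62.5)
E
```

```text
mat corners [array([ 362.5, -390.6]), array([ 631.5, -386.8]), array([ 620.6, -470.8]), array([ 367.7, -468.9])] [ 495.575 -429.275]
turn 27.4 (rows 4) shift [-13.   22.4 179.1] n=6 per row [-0.0022  0.0037  0.0299] j6 end ~-7
```

View pics/mat.png

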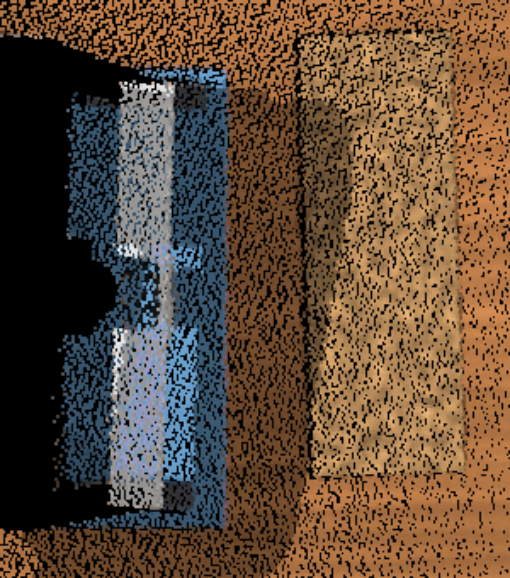

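Ortho mat corners at (300,38), (452,33), (465,472) and (313,476) put the mat centre near (490,-425) with yaw about +1.7°. Next is the zester grasp.

```bash
H="python3 -m handwheel"
$H '[[0,0,0.03,0,0,6.9,0.07],[0,0,0.03,0,0,6.9,0.07],[0,0,0.03,0,0,6.8,0.07],[0,0,0.03,0,0,6.8,0.07],[-0.0065,0.011,0.03,0,0,0,0.07],[-0.0065,0.0114,0.029,0,0,0,0.07],[0,0,0,0,0,0,0.07]]'
python3 -c "
from h import *
plan(574,-43,42,62.5)"
```

```text
time: 3.62
tool_pos: [570.0, -41.2, 113.9]
tcp_rot: [-179.5, 0.2, 62.7]
ft_force: [-1.0, 0.2, -1.3]
finger_gap: 70.0
grip_force: 0.0
turn 0.2 (rows 1) shift [ 0.2  4.4 71.9] n=3 per row [0.0001 0.0015 0.024 ] j6 end ~18
```

```bash
H="python3 -m handwheel"
$H '[[0,0,0.025,0,0,0,0.07],[0,0,0.025,0,0,0,0.07],[0,0,0,0,0,0,0.07],[0,0,0,0,0,0,0.07],[0,0,0,0,0,0,0.07]]'
python3 -c "
from h import *
plan(574,-43,42,62.5)"
```

```text
time: 4.03
tool_pos: [574.8, -41.2, 73.0]
tcp_rot: [179.9, -0.0, 62.7]
ft_force: [0.2, -0.7, -0.2]
finger_gap: 70.2
grip_force: 0.0
turn 0.2 (rows 1) shift [-2.   0.1 31. ] n=1 per row [-0.002   0.0001  0.031 ] j6 end ~18
```

```bash
H="python3 -m handwheel"
$H '[[-0.002,0,0.016,0,0,0,0.07],[0,0,0.014,0,0,0,0.07],[0,0,0,0,0,0,0.07],[0,0,0,0,0,0,0.015],[0,0,0,0,0,0,0.015],[0,0,0,0,0,0,0.015],[0,0,0,0,0,0,0.015],[0,0,0,0,0,0,0.015]]' 60
$H '[[0,0,0,0,0,0,0.015],[0,0,0,0,0,0,0.015],[0,0,0,0,0,0,0.015]]'
```

```text
time: 4.7
tool_pos: [573.6, -43.6, 41.7]
tcp_rot: [179.9, -0.0, 62.6]
ft_force: [-0.4, -0.1, 0.2]
finger_gap: 14.6
grip_force: 0.0
time: 4.95
tool_pos: [573.0, -43.6, 40.7]
tcp_rot: [-180.0, 0.0, 62.6]
ft_force: [-0.4, -0.2, 0.5]
finger_gap: 15.0
grip_force: 0.0
```

```bash
python3 - <<'E'
from h import *
p,_=r.snapshot("wrist"); q,_=r.snapshot("side")
cv2.imwrite("pics/g1.png",np.hstack([cv2.resize(p,(400,300)),cv2.resize(q[180:300,240:400],(400,300))]))
print(r.sense())
E
```

```text
{'time': 5.05, 'joint_pos': array([-9.46170012e+00,  1.31531732e+01,  9.92058778e+01, -1.13245309e-03,
        6.76499023e+01,  1.79133321e+01]), 'qd': array([ 0.00463356, -0.02660272, -0.05706673, -0.03427624,  0.01771281,
       -0.07798932]), 'joint_efforts': array([ 3.26108027e-03, -5.65256703e+01, -4.45311964e+01, -3.97590270e-05,
        2.36203254e-03,  1.48121517e-04]), 'tool_pos': array([572.92391716, -43.5816257 ,  40.62932098]), 'tcp_rot': array([-1.79991803e+02,  3.75038073e-03,  6.26253988e+01]), 'ft_force': array([0.09970198, 0.39216467, 0.08175959]), 'wrist_torque': array([ 0.02247522, -0.03898436, -0.01092848]), 'grip_force': 0.0, 'finger_gap': 15.096769136116851}
```

View pics/g1.png

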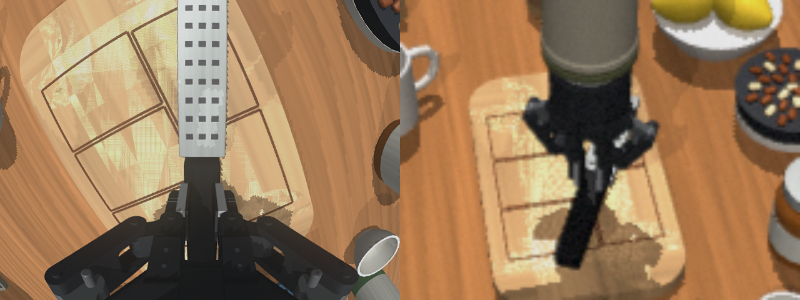

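```bash
H="python3 -m handwheel"
$H '[[0,0,0,0,0,0,0],[0,0,0,0,0,0,0],[0,0,0,0,0,0,0],[0,0,0,0,0,0,0]]' 60
python3 - <<'E'
from h import *
W,p,m=cloud("side")
X,Y,Z=W[...,0],W[...,1],W[...,2]
B=m&(X>440)&(X<600)&(Y>-210)&(Y<-50)&(Z>24)&(Z<60)
for q in blobs(W[B],3,60): print(rect(q[:,:2]),len(q),np.median(q[:,2]))
E
```

```text
time: 5.38
tool_pos: [573.0, -43.6, 40.7]
tcp_rot: [-180.0, 0.0, 62.6]
ft_force: [0.3, 1.2, 0.1]
finger_gap: -0.1
grip_force: 0.0
(array([553. , -85.2]), 90.8, 26.5, 62.7) 373 39.70841184725313
```

```bash
python3 - <<'E'
from h import *
print("tip_reach",r.tip_reach, [a for a in dir(r) if a[0]!='_'])
for n in("wrist","side","scene"):
    W,p,m=cloud(n,"g2"+n); s=r.sense()
    D=W-s["tool_pos"]
    k=m&(np.hypot(D[...,0],D[...,1])<45)&(D[...,2]<70)&(D[...,2]>-16)&(p.max(-1)<130)
    im,h=ortho(W,p,k,540,610,-80,-5,1)
    z=D[...,2][k]; print(n,np.histogram(z,bins=range(-20,75,5)))
cv2.imwrite("pics/g2.png",cv2.resize(cv2.imread("pics/g2side.png")[190:290,260:360],(600,600),interpolation=cv2.INTER_CUBIC))
E
```

```text
tip_reach 19.0 ['PlanningError', 'calibration', 'hand_in', 'sense', 'snapshot', 'tip_reach']
wrist (array([   2,  483,  258, 2102,  148,   48,  327,  396,  439,  479,  547,
        363,  696,  853, 2011, 2887, 4385, 2441]), array([-20, -15, -10,  -5,   0,   5,  10,  15,  20,  25,  30,  35,  40,
        45,  50,  55,  60,  65,  70]))
side (array([ 5, 10, 13, 94, 53,  3,  7, 17, 15, 14, 17, 12, 12, 20, 27, 64, 66,
       31]), array([-20, -15, -10,  -5,   0,   5,  10,  15,  20,  25,  30,  35,  40,
        45,  50,  55,  60,  65,  70]))
scene (array([ 20,  44,  42, 147,  79,   6,  14,  12,  16,  12,  15,   7,   0,
         6,  20,  27,  13,  18]), array([-20, -15, -10,  -5,   0,   5,  10,  15,  20,  25,  30,  35,  40,
        45,  50,  55,  60,  65,  70]))
```

View pics/g2.png

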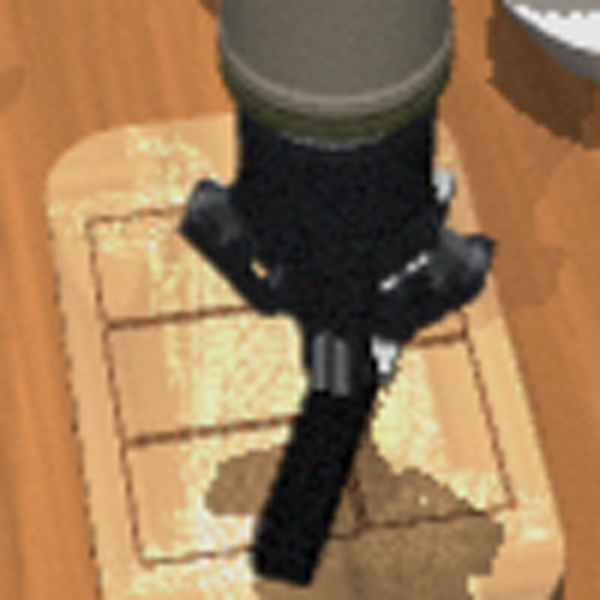

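```bash
python3 - <<'E'
from h import *
W,p,m=cloud("side"); s=r.sense(); print(s["tool_pos"])
for v in range(236,266,2): print(v,p[v,315],W[v,315].round(0), W[v,313].round(0))
W,p,m=cloud("wrist"); D=W-s["tool_pos"]
k=m&(np.hypot(D[...,0],D[...,1])<25)
vs,us=np.nonzero(k)
print(us.min(),us.max(),vs.min(),vs.max())
for v in range(150,480,12): print(v,p[v,322],W[v,322].round(0),W[v,305].round(0),W[v,340].round(0))
E
```

```text
[573.00487274 -43.55358204  40.71472071]
236 [19 21 17] [571. -53. 120.] [566. -54. 122.]
238 [23 20 19] [574. -38.  94.] [566. -50. 110.]
240 [22 21 19] [573. -42.  92.] [566. -53. 107.]
242 [23 22 23] [573. -43.  86.] [566. -53.  99.]
244 [32 31 25] [572. -48.  84.] [566. -53.  91.]
246 [53 51 52] [571. -52.  82.] [566. -53.  84.]
248 [55 55 55] [571. -53.  75.] [566. -51.  74.]
250 [62 60 61] [570. -58.  73.] [566. -52.  67.]
252 [59 58 58] [570. -54.  61.] [566. -51.  58.]
254 [58 59 58] [570. -53.  52.] [566. -50.  48.]
256 [20 19 17] [571. -52.  42.] [566. -50.  40.]
258 [24 20 21] [570. -56.  39.] [565. -56.  41.]
260 [17 14 15] [569. -61.  37.] [563. -64.  43.]
262 [21 18 23] [567. -71.  43.] [562. -69.  41.]
264 [22 18 20] [566. -74.  38.] [561. -75.  41.]
216 425 242 479
150 [172 175 171] [604.  16.  28.] [598.  19.  27.] [611.  12.  29.]
162 [91 90 91] [602.  11.  30.] [595.  15.  29.] [609.   8.  29.]
174 [170 173 168] [599.   6.  27.] [593.  10.  27.] [606.   3.  29.]
186 [95 94 94] [597.   2.  29.] [590.   5.  28.] [604.  -2.  28.]
198 [168 170 166] [594.  -3.  28.] [58
[... 860 characters left out ...]
3.] [573. -32.  92.] [583. -37.  93.]
366 [41 42 42] [572. -46.  83.] [574. -31. 100.] [583. -37.  99.]
378 [39 39 39] [569. -51.  82.] [573. -33. 104.] [583. -36. 106.]
390 [29 30 29] [549. -91.  39.] [577. -27. 116.] [585. -32. 116.]
402 [30 30 29] [545. -98.  40.] [575. -31. 116.] [584. -34. 118.]
414 [28 27 27] [ 541. -107.   40.] [572. -36. 115.] [580. -41. 115.]
426 [23 22 21] [578. -35. 123.] [574. -33. 123.] [582. -37. 123.]
438 [26 25 24] [578. -35. 127.] [575. -32. 128.] [582. -37. 127.]
450 [26 25 24] [578. -34. 132.] [575. -33. 131.] [582. -37. 131.]
462 [25 24 23] [579. -33. 136.] [574. -33. 135.] [582. -36. 135.]
474 [27 26 24] [578. -34. 139.] [574. -33. 138.] [581. -37. 138.]
```

```bash
H="python3 -m handwheel"
cat > tip.py <<'E'
from h import *
W,p,m=cloud("wrist"); s=r.sense()
D=(W-s["tool_pos"])@R.from_euler("xyz",s["tcp_rot"],degrees=True).as_matrix()
print(s["tool_pos"],s["finger_gap"],s["ft_force"])
k=m&(abs(D[...,0])<13)&(abs(D[...,1])<60)&(D[...,2]<30)
# nearest-to-camera finger points: z well above the scene
k&=(W[...,2]>44)
z=D[...,2][k]; print("tool z of fingers max percentiles",np.percentile(z,[90,98,99.5,100]).round(1),k.sum())
for y in (-50,-40,-30,-20,-10,0,10,20,30,40,50):
    kk=k&(abs(D[...,1]-y)<5)
    if kk.any(): print(y,D[...,2][kk].max().round(1))
E
$H '[[0,0,-0.03,0,0,0,0],[0,0,-0.03,0,0,0,0],[0,0,0,0,0,0,0],[0,0,0,0,0,0,0],[0,0,0,0,0,0,0]]' >/dev/null; python3 tip.py
$H '[[0,0,0,0,0,0,0.07],[0,0,0,0,0,0,0.07],[0,0,0,0,0,0,0.07],[0,0,0,0,0,0,0.07],[0,0,0,0,0,0,0.07]]' >/dev/null; python3 tip.py
```

```text
[572.26272957 -43.44900554  99.67985948] 0.1259236183216538 [-0.53749537 -0.37709439  0.31336236]
tool z of fingers max percentiles [-50.4 -21.3 -13.6  -9. ] 40792
-50 -69.7
-40 -58.8
-30 -49.6
-20 -46.4
-10 -10.2
0 -9.0
10 -9.6
20 -45.5
30 -49.8
40 -57.0
50 -69.5
[572.88527507 -43.54221887 100.48192339] 67.8342294440699 [0.63298052 0.57217187 0.23469462]
tool z of fingers max percentiles [-39.2 -19.1 -13.5  -8.9] 35260
-50 -49.9
-40 -12.6
-30 -9.3
-20 -77.0
-10 -76.0
0 -77.6
10 -76.2
20 -76.6
30 -8.9
40 -13.0
50 -50.4
```

```bash
python3 - <<'E'
from h import *
s=r.sense(); Rm=R.from_euler("xyz",s["tcp_rot"],degrees=True).as_matrix(); print(s["tool_pos"],s["finger_gap"])
for n in("side","scene"):
    W,p,m=cloud(n); D=(W-s["tool_pos"])@Rm
    k=m&(W[...,2]>60)&(abs(D[...,0])<20)
    for y in range(-55,56,10):
        kk=k&(abs(D[...,1]-y)<5)
        if kk.any(): print(n,y,"lowest finger world z",W[...,2][kk].min().round(1),kk.sum())
E
```

```text
[572.88527507 -43.54221887 100.48192339] 67.8342294440699
side -55 lowest finger world z 156.7 133
side -45 lowest finger world z 121.7 101
side -35 lowest finger world z 114.7 192
side -25 lowest finger world z 175.7 115
side -15 lowest finger world z 178.6 100
side -5 lowest finger world z 179.2 107
side 5 lowest finger world z 175.5 106
side 15 lowest finger world z 181.0 106
side 25 lowest finger world z 171.9 147
side 35 lowest finger world z 116.8 391
side 45 lowest finger world z 119.5 279
side 55 lowest finger world z 152.6 81
scene -55 lowest finger world z 162.0 7
scene -45 lowest finger world z 156.2 3
scene -35 lowest finger world z 112.5 110
scene -25 lowest finger world z 168.6 31
scene -15 lowest finger world z 185.5 38
scene -5 lowest finger world z 200.0 65
scene 5 lowest finger world z 202.2 97
scene 15 lowest finger world z 180.8 190
scene 25 lowest finger world z 164.2 378
scene 35 lowest finger world z 110.0 1654
scene 45 lowest finger world z 114.1 1086
scene 55 lowest finger world z 132.8 165
```

The documented tip reach doesn't hold. All three cameras, and the missed grasp, put the fingertips about 9 mm *above* the reported TCP. I'll go down stepwise and watch the force.

```bash
H="python3 -m handwheel"
$H '[[0,0,0.03,0,0,0,0.06],[0,0,0.03,0,0,0,0.06],[0,0,0.006,0,0,0,0.06],[0,0,0,0,0,0,0.06],[0,0,0,0,0,0,0.06]]'
$H '[[0,0,0.005,0,0,0,0.06],[0,0,0.005,0,0,0,0.06],[0,0,0,0,0,0,0.06],[0,0,0,0,0,0,0.06]]'
$H '[[0,0,0.004,0,0,0,0.06],[0,0,0.004,0,0,0,0.06],[0,0,0,0,0,0,0.06],[0,0,0,0,0,0,0.06]]'
python3 tip.py
```

```text
time: 7.13
tool_pos: [573.0, -43.6, 35.1]
tcp_rot: [-180.0, 0.0, 62.6]
ft_force: [0.4, -0.2, 0.5]
finger_gap: 60.0
grip_force: 0.0
time: 7.47
tool_pos: [573.2, -43.6, 25.1]
tcp_rot: [180.0, -0.0, 62.6]
ft_force: [0.7, -0.3, 0.3]
finger_gap: 60.2
grip_force: 0.0
time: 7.8
tool_pos: [572.6, -43.5, 16.2]
tcp_rot: [-179.9, 0.0, 62.6]
ft_force: [-0.1, -0.0, -0.4]
finger_gap: 60.0
grip_force: 0.0
[572.75220398 -43.5387535   16.42114084] 60.291387970179514 [ 0.1809324   0.14658915 -0.22103651]
tool z of fingers max percentiles [-47.9 -32.3 -28.8 -27.6] 33597
-50 -50.4
-40 -27.7
-30 -27.6
-20 -77.4
-10 -76.1
0 -77.1
10 -76.1
20 -76.2
30 -27.6
40 -27.6
50 -50.9
```

```bash
H="python3 -m handwheel"
$H '[[0,0,0.003,0,0,0,0.06],[0,0,0,0,0,0,0.01],[0,0,0,0,0,0,0.01],[0,0,0,0,0,0,0.01],[0,0,0,0,0,0,0.01],[0,0,0,0,0,0,0.01],[0,0,0,0,0,0,0.01],[0,0,0,0,0,0,0.01]]' 70
```

```text
time: 8.52
tool_pos: [573.2, -43.6, 13.9]
tcp_rot: [180.0, -0.0, 62.6]
ft_force: [0.7, -0.3, 2.6]
finger_gap: 24.7
grip_force: 70.8
```

```bash
H="python3 -m handwheel"
$H '[[0,0,-0.02,0,0,0,0.01],[0,0,-0.03,0,0,0,0.01],[0,0,-0.03,0,0,0,0.01],[0,0,-0.03,0,0,0,0.01],[0,0,-0.03,0,0,0,0.01],[0,0,-0.03,0,0,0,0.01],[0,0,-0.03,0,0,0,0.01],[0,0,-0.016,0,0,0,0.01]]' 70
$H '[[0,0,0,0,0,6.8,0.01],[0,0,0,0,0,6.8,0.01],[0,0,0,0,0,6.8,0.01],[0,0,0,0,0,6.8,0.01],[0,0,0,0,0,6.8,0.01],[0,0,0,0,0,6.8,0.01],[0,0,0,0,0,6.8,0.01],[0,0,0,0,0,6.8,0.01]]'
python3 -c "
from h import *
plan(465,-425.7,230,1.7)"
```

```text
time: 9.18
tool_pos: [574.0, -43.7, 233.7]
tcp_rot: [179.8, -0.1, 62.6]
ft_force: [1.4, 0.3, -0.0]
finger_gap: 24.6
grip_force: 70.4
time: 9.85
tool_pos: [572.6, -43.5, 229.0]
tcp_rot: [-180.0, 0.1, 7.9]
ft_force: [-0.2, 0.4, -1.3]
finger_gap: 24.6
grip_force: 70.4
turn 6.2 (rows 1) shift [-118.8  378.8   -1. ] n=12 per row [-0.0099  0.0316 -0.0001] j6 end ~73
```

```bash
H="python3 -m handwheel"
$H '[[0,0,0,0,0,6.2,0.01],[-0.0099,0.0316,0,0,0,0,0.01],[-0.0099,0.0316,0,0,0,0,0.01],[-0.0099,0.0316,0,0,0,0,0.01],[-0.0099,0.0316,0,0,0,0,0.01],[-0.0099,0.0316,0,0,0,0,0.01],[-0.0099,0.0316,0,0,0,0,0.01]]' >/dev/null
$H '[[-0.0099,0.0316,0,0,0,0,0.01],[-0.0099,0.0316,0,0,0,0,0.01],[-0.0099,0.0316,0,0,0,0,0.01],[-0.0099,0.0316,0,0,0,0,0.01],[-0.0099,0.0316,0,0,0,0,0.01],[-0.0099,0.0316,0,0,0,0,0.01],[0,0,0,0,0,0,0.01],[0,0,0,0,0,0,0.01]]'
python3 - <<'E'
from h import *
W,p,m=cloud("wrist","w2")
im,h=ortho(W,p,m&(W[...,2]<30),330,650,-490,-200,1)
cv2.imwrite("pics/w2o.png",cv2.resize(cv2.dilate(im,np.ones((2,2))),None,fx=1.8,fy=1.8))
X,Y,Z=W[...,0],W[...,1],W[...,2]
k=m&(Z>3.5)&(Z<9)&(X>330)&(Y<-375)
for q in blobs(W[k],3,200): print(rect(q[:,:2]),len(q))
E
```

```text
time: 11.1
tool_pos: [466.3, -428.2, 228.6]
tcp_rot: [-179.9, 0.1, 1.9]
ft_force: [0.2, 0.9, -2.0]
finger_gap: 24.3
grip_force: 70.4
(array([ 488.8, -382.6]), 257.7, 14.7, 4.1) 671
```

View pics/w2o.png

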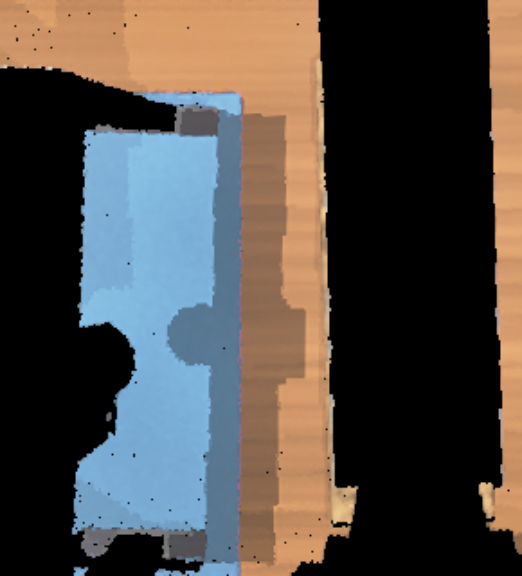

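```bash
H="python3 -m handwheel"
$H '[[0,-0.002,0.035,0,0,0,0.01],[0,0,0.035,0,0,0,0.01],[0,0,0.035,0,0,0,0.01],[0,0,0.035,0,0,0,0.01],[0,0,0.035,0,0,0,0.01],[0,0,0.025,0,0,0,0.01],[0,0,0.01,0,0,0,0.01],[0,0,0,0,0,0,0.01]]'
python3 -c "
from h import *
plan(465,-426,3,1.6)"
```

```text
time: 11.82
tool_pos: [466.1, -421.5, 16.1]
tcp_rot: [-179.7, 0.2, 2.1]
ft_force: [-0.7, 0.1, -0.2]
finger_gap: 24.7
grip_force: 70.4
turn 0.5 (rows 1) shift [-1.3  4.4 13.1] n=1 per row [-0.0013  0.0044  0.0131] j6 end ~41
```

```bash
H="python3 -m handwheel"
$H '[[0,0.002,0.007,0,0,0,0.01],[0,0,0.006,0,0,0,0.01],[0,0,0,0,0,0,0.01],[0,0,0,0,0,0,0.01]]'
$H '[[0,0,0.002,0,0,0,0.01],[0,0,0,0,0,0,0.01],[0,0,0,0,0,0,0.01]]'
```

```text
time: 12.15
tool_pos: [468.3, -427.4, 7.9]
tcp_rot: [179.9, -0.1, 2.0]
ft_force: [-0.5, -1.4, -0.7]
finger_gap: 24.7
grip_force: 70.4
time: 12.4
tool_pos: [467.8, -427.0, 5.2]
tcp_rot: [180.0, -0.0, 2.0]
ft_force: [-0.7, 0.1, -1.3]
finger_gap: 24.5
grip_force: 70.4
```

```bash
H="python3 -m handwheel"
$H '[[0,0,0.002,0,0,0,0.01],[0,0,0,0,0,0,0.01],[0,0,0,0,0,0,0.01]]'
$H '[[0,0,0,0,0,0,0.05],[0,0,0,0,0,0,0.06],[0,0,0,0,0,0,0.06],[0,0,0,0,0,0,0.06],[0,0,-0.03,0,0,0,0.06],[0,0,-0.04,0,0,0,0.06],[0,0,-0.04,0,0,0,0.06],[0,0,-0.04,0,0,0,0.06]]'
$H '[[0,0,-0.03,0,0,0,0.06],[0,0,-0.04,0,0,0,0.06],[0,0,-0.04,0,0,0,0.06],[0,0,-0.03,0,0,0,0.06],[0,0,0,0,0,0,0.06]]'
python3 - <<'E'
from h import *
W,p,m=cloud("side","s3"); X,Y,Z=W[...,0],W[...,1],W[...,2]
for q in blobs(W[m&(Z>11)&(Z<40)&(X>300)&(X<660)&(Y<-350)&(Y>-500)],3,50): print("zester",rect(q[:,:2]),len(q))
for n in ("side","scene"):
    W,p,m=cloud(n); X,Y,Z=W[...,0],W[...,1],W[...,2]
    for q in blobs(W[m&(Z>60)&(Z<90)&(X>300)&(X<660)&(Y>200)],3,50): print(n,"pack",rect(q[:,:2]),len(q))
plan(372,297,230,10); plan(372,297,230,-170)
E
```

```text
time: 12.65
tool_pos: [467.5, -426.7, 2.5]
tcp_rot: [-180.0, 0.0, 2.0]
ft_force: [0.5, -0.1, -1.2]
finger_gap: 24.9
grip_force: 70.4
time: 13.32
tool_pos: [467.3, -426.4, 154.1]
tcp_rot: [-180.0, 0.0, 2.0]
ft_force: [0.6, -0.3, 0.1]
finger_gap: 60.1
grip_force: 0.0
time: 13.73
tool_pos: [469.8, -428.9, 302.6]
tcp_rot: [179.4, -0.5, 2.0]
ft_force: [0.5, -0.4, 2.2]
finger_gap: 60.0
grip_force: 0.0
zester (array([ 495. , -425.4]), 230.3, 47.2, -1.8) 1914
scene pack (array([463.8, 669.6]), 306.5, 122.1, 28.4) 1165
scene pack (array([373.4, 297.9]), 61.4, 13.3, 9.3) 152
scene pack (array([435.7, 403.1]), 63.2, 16.7, 26.8) 202
scene pack (array([554.2, 399.3]), 63.9, 12.7, 0.3) 181
scene pack (array([615.5, 254.2]), 62.3, 14.6, 29.3) 231
turn -8.0 (rows 2) shift [  31.4 -729.5   62.9] n=21 per row [ 0.0015 -0.0347  0.003 ] j6 end ~41
turn 172.0 (rows 25) shift [-31.4 729.5  62.9] n=21 per row [-0.0015  0.0347  0.003 ] j6 end ~41
```

```bash
H="python3 -m handwheel"
$H '[[0.0035,-0.034,0,0,0,0,0.04],[0.0035,-0.034,0,0,0,0,0.04],[0.0035,-0.034,0,0,0,0,0.04],[0.0035,-0.034,0,0,0,0,0.04],[0.0035,-0.034,0,0,0,0,0.04],[0.0035,-0.034,0,0,0,0,0.04],[0.0035,-0.034,0,0,0,0,0.04],[0.0035,-0.034,0,0,0,0,0.04]]' >/dev/null
$H '[[0.0035,-0.034,0,0,0,0,0.04],[0.0035,-0.034,0,0,0,0,0.04],[0.0035,-0.034,0,0,0,0,0.04],[0.0035,-0.034,0,0,0,0,0.04],[0.0035,-0.034,0,0,0,0,0.04],[0.0035,-0.034,0,0,0,0,0.04],[0.0035,-0.034,0,0,0,0,0.04],[0,0,0,0,0,0,0.04]]' >/dev/null
$H '[[0.003,-0.034,0,0,0,0,0.04],[0.003,-0.034,0,0,0,0,0.04],[0.003,-0.034,0,0,0,0,0.04],[0.003,-0.034,0,0,0,0,0.04],[0,-0.034,0,0,0,0,0.04],[0,-0.02,0,0,0,0,0.04],[0,0,0,0,0,0,0.04],[0,0,0,0,0,0,0.04]]'
cat > packs.py <<'E'
from h import *
from scipy.optimize import least_squares
def packs(W,m,n="",zb=0,box=(250,680,180,520)):
    X,Y,Z=W[...,0],W[...,1],W[...,2]; k=m&(X>box[0])&(X<box[1])&(Y>box[2])&(Y<box[3])
    for q in blobs(W[k&(Z>zb+76)&(Z<zb+83)],3,40):
        c,a,b,an=rect(q[:,:2])
        if a>80 or a<40: continue
        dd=np.hypot(X-c[0],Y-c[1])<58
        B=W[k&dd&(Z>zb+42)&(Z<zb+49)]
        t=W[k&dd&(Z>zb+42)&(Z<zb+83)]
        print(n,"tab",c,a,b,an,"| body",rect(B[:,:2]) if len(B)>30 else None,len(B))
if __name__=="__main__":
    import sys
    zb=0; box=(250,680,180,520)
    if len(sys.argv)>1: zb,box=18,(470,660,-130,110)
    for n in("wrist","side","scene"):
        W,p,m=cloud(n,"pk"+n); packs(W,m,n,zb,box)
    s=r.sense(); print(s["tool_pos"],s["tcp_rot"])
E
python3 packs.py
```

```text
time: 15.88
tool_pos: [506.5, 275.3, 290.4]
tcp_rot: [179.9, 0.2, 2.1]
ft_force: [-1.1, -0.4, 0.6]
finger_gap: 39.6
grip_force: 0.0
wrist tab [371.4 298.7] 59.8 10.4 8.6 | body (array([371.7, 298.9]), 91.3, 60.8, 9.5) 2586
wrist tab [435.8 403.5] 59.8 11.0 27.2 | body (array([435.8, 403.4]), 90.9, 61.0, 26.4) 2474
wrist tab [553.6 400.3] 59.4 11.0 1.2 | body (array([554. , 400.4]), 90.3, 60.9, 1.5) 3205
wrist tab [613.9 256.6] 59.8 10.6 28.1 | body (array([613.9, 256.6]), 90.8, 60.5, 27.9) 4085
side tab [370.5 298.3] 58.0 13.9 8.3 | body (array([371.5, 297.3]), 90.0, 62.6, 8.8) 282
side tab [436.  402.9] 60.0 14.7 22.9 | body (array([436. , 402.4]), 91.5, 64.5, 26.7) 253
side tab [554.  397.9] 55.2 13.9 -6.7 | body (array([553.8, 398.3]), 89.1, 65.1, 0.8) 247
side tab [613.8 255.6] 59.2 12.3 25.8 | body (array([614.4, 254.9]), 92.4, 61.4, 25.8) 278
scene tab [372.6 297.4] 61.7 12.9 7.7 | body (array([371.2, 297.6]), 96.4, 63.7, 10.3) 363
scene tab [435.6 402.2] 60.9 16.0 23.2 | body (array([436.9, 402.9]), 93.1, 66.8, 21.5) 374
scene tab [554.1 399.5] 63.1 12.9 -0.4 | body (array([556.1, 399.4]), 95.2, 62.1, 0.9) 457
scene tab [614.7 254.6] 60.5 14.3 29.3 | body (array([615.2, 254.8]), 91.7, 63.3, 30.4) 489
[507.34287533 273.73457644 291.83122711] [1.79943970e+02 7.08926981e-02 1.96349187e+00]
```

View pics/pkwrist.png

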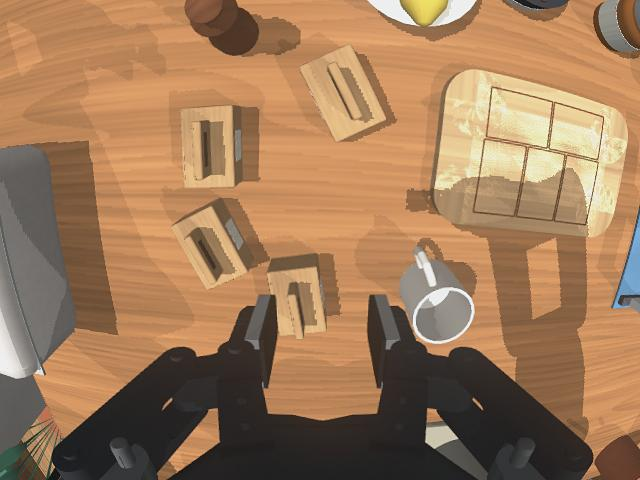

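```bash
python3 - <<'E'
from h import *
W,p,m=cloud("wrist")
X,Y,Z=W[...,0],W[...,1],W[...,2]
B=m&(X>440)&(X<680)&(Y>-210)&(Y<190)&(Z>14)&(Z<22)
q=max(blobs(W[B],3,100),key=len); print(rect(q[:,:2]),len(q))
for u,v in((492,87),(606,110),(483,138),(473,213),(585,225)): print(u,v,W[v,u].round(1))
c,s=np.cos(np.radians(-2)),np.sin(np.radians(-2))
for n,(a,b) in dict(p1=(-32,-64),p2=(-32,0),p3=(-32,64),p4=(47,-47),p5=(47,47)).items(): print(n,round(560.3+a*c-b*s,1),round(-10.3+a*s+b*c,1))
plan(613.9,256.6,100,28)
E
```

```text
(array([560.4, -10.8]), 303.3, 191.3, 88.0) 26140
492 87 [641.8  75.7  18.3]
606 110 [ 645.4 -115.9   15.3]
483 138 [578.7  83.1  18.7]
473 213 [485.4  84.7  18.5]
585 225 [ 478.3 -104.6   17.7]
p1 526.1 -73.1
p2 528.3 -9.2
p3 530.6 54.8
p4 605.6 -58.9
p5 608.9 35.0
turn -26.1 (rows 4) shift [ 85.9  65.  192.2] n=7 per row [0.0123 0.0093 0.0275] j6 end ~111
```

```bash
H="python3 -m handwheel"
$H '[[0,0,0.01,0,0,-6.5,0.04],[0,0,0.015,0,0,-6.5,0.04],[0,0,0.015,0,0,-6.5,0.04],[0,0,0.015,0,0,-6.5,0.04]]' >/dev/null
$H '[[0.015,0.0115,0.025,0,0,0,0.04],[0.015,0.0115,0.025,0,0,0,0.04],[0.015,0.0115,0.025,0,0,0,0.04],[0.015,0.0115,0.025,0,0,0,0.04],[0.015,0.0115,0.025,0,0,0,0.04],[0.011,0.0075,0.012,0,0,0,0.04],[0,0,0,0,0,0,0.04],[0,0,0,0,0,0,0.04]]'
python3 -c "
from h import *
plan(613.9,256.6,42,28)"
```

```text
time: 17.08
tool_pos: [613.5, 256.5, 99.7]
tcp_rot: [-180.0, 0.1, 27.9]
ft_force: [-0.1, 0.0, -0.2]
finger_gap: 40.1
grip_force: 0.0
turn -0.1 (rows 1) shift [ 0.4  0.1 57.7] n=2 per row [0.0002 0.0001 0.0288] j6 end ~80
```

```bash
H="python3 -m handwheel"
$H '[[0,0,0.03,0,0,0,0.04],[0,0,0.02,0,0,0,0.04],[0,0,0.008,0,0,0,0.04],[0,0,0,0,0,0,0.04],[0,0,0,0,0,0,0.04]]'
$H '[[0,0,0,0,0,0,0],[0,0,0,0,0,0,0],[0,0,0,0,0,0,0],[0,0,0,0,0,0,0],[0,0,0,0,0,0,0]]' 60
```

```text
time: 17.5
tool_pos: [614.0, 258.3, 44.2]
tcp_rot: [180.0, -0.1, 28.0]
ft_force: [0.7, 0.5, 1.3]
finger_gap: 40.2
grip_force: 0.0
time: 17.92
tool_pos: [615.1, 258.6, 44.9]
tcp_rot: [180.0, -0.2, 28.0]
ft_force: [-2.1, -0.8, 7.3]
finger_gap: 9.0
grip_force: 62.4
```

```bash
H="python3 -m handwheel"
$H '[[0,0,-0.01,0,0,0,0],[0,0,-0.03,0,0,0,0],[0,0,-0.03,0,0,0,0],[0,0,-0.03,0,0,0,0],[0,0,-0.02,0,0,0,0],[0,0,0,0,0,0,0],[0,0,0,0,0,0,0]]'
cat > hand.py <<'E'
from h import *
import sys
# pack held: body top lies about tool z dz; report body outline in the tool frame
W,p,m=cloud("wrist"); s=r.sense(); s0=s
D=(W-s["tool_pos"])@R.from_euler("xyz",s["tcp_rot"],degrees=True).as_matrix()
k=m&(abs(D[...,0])<70)&(abs(D[...,1])<45)&(D[...,2]>-3)&(D[...,2]<12)
q=D[k]; q=q[np.argsort(q[:,2])]; med=np.median(q[:,2]); b=q[abs(q[:,2]-med)<3]
x=b[:,0]; y=b[:,1]
print("body tool z",med.round(1),"rect",rect(b[:,:2]),"x",np.percentile(x,[.5,99.5]).round(1),"y",np.percentile(y,[.5,99.5]).round(1),s["tool_pos"].round(1),s["tcp_rot"].round(1),s["finger_gap"])
E
python3 hand.py
python3 -c "
from h import *
plan(608.9,35,160,88)"
```

```text
time: 18.5
tool_pos: [614.9, 258.5, 164.9]
tcp_rot: [180.0, -0.2, 28.0]
ft_force: [-0.7, 0.0, -2.5]
finger_gap: 9.0
grip_force: 61.2
body tool z -2.5 rect (array([9.7, 1. ]), 70.3, 60.6, 0.0) x [-21.9  44.6] y [-28.8  30.9] [613.6 258.1 162.5] [180.   0.  28.] 9.018473855449331
turn -60.0 (rows 9) shift [-223.1    3.     2.5] n=7 per row [-0.0319  0.0004  0.0004] j6 end ~80
```

```bash
H="python3 -m handwheel"
$H '[[0,0,0,0,0,-6.7,0],[0,0,0,0,0,-6.7,0],[0,0,0,0,0,-6.7,0],[0,0,0,0,0,-6.7,0],[0,0,0,0,0,-6.7,0],[0,0,0,0,0,-6.7,0],[0,0,0,0,0,-6.7,0],[0,0,0,0,0,-6.7,0]]' >/dev/null
$H '[[0,0,0,0,0,-6.4,0],[-0.032,0.0005,0,0,0,0,0],[-0.032,0.0005,0,0,0,0,0],[-0.032,0.0005,0,0,0,0,0],[-0.032,0.0005,0,0,0,0,0],[-0.032,0.0005,0,0,0,0,0],[-0.032,0.0005,0,0,0,0,0],[-0.031,0,0,0,0,0,0]]' >/dev/null
$H '[[0,0,0.03,0,0,0,0],[0,0,0.03,0,0,0,0],[0,0,0,0,0,0,0],[0,0,0,0,0,0,0],[0,0,0,0,0,0,0]]'
python3 hand.py
python3 -c "
from h import *
plan(608.9,35,66,88)"
```

```text
time: 20.3
tool_pos: [608.7, 35.5, 102.6]
tcp_rot: [-179.9, -0.0, 88.1]
ft_force: [-0.8, 0.7, -1.7]
finger_gap: 9.2
grip_force: 63.7
body tool z 0.5 rect (array([ 7.6, -1.2]), 70.7, 60.4, -0.1) x [-21.8  42.6] y [-30.7  28.5] [609.8  35.6 103.9] [179.9  -0.   88.1] 9.089322699842644
turn 0.1 (rows 1) shift [-0.6 -0.9 37.9] n=2 per row [-0.0003 -0.0004  0.019 ] j6 end ~0
```

```bash
H="python3 -m handwheel"
$H '[[-0.0005,-0.001,0.02,0,0,0,0],[0,0,0.01,0,0,0,0],[0,0,0.003,0,0,0,0],[0,0,0,0,0,0,0],[0,0,0,0,0,0,0],[0,0,0,0,0,0,0],[0,0,0,0,0,0,0],[0,0,0,0,0,0,0]]'
python3 -c "
from h import *
plan(608.9,35,63.5,88)"
```

```text
time: 21.02
tool_pos: [608.7, 34.7, 70.5]
tcp_rot: [179.9, -0.0, 88.0]
ft_force: [-0.4, 0.0, -1.3]
finger_gap: 8.9
grip_force: 63.8
turn 0.0 (rows 1) shift [0.3 0.2 7. ] n=1 per row [0.0003 0.0002 0.007 ] j6 end ~0
```

```bash
H="python3 -m handwheel"
$H '[[0,0,0.004,0,0,0,0],[0,0,0.003,0,0,0,0],[0,0,0,0,0,0,0],[0,0,0,0,0,0,0],[0,0,0,0,0,0,0]]'
$H '[[0,0,0.001,0,0,0,0],[0,0,0,0,0,0,0],[0,0,0,0,0,0,0]]'
```

```text
time: 21.43
tool_pos: [608.6, 34.5, 63.0]
tcp_rot: [179.9, 0.0, 88.0]
ft_force: [1.7, -1.1, 0.5]
finger_gap: 9.1
grip_force: 64.3
time: 21.68
tool_pos: [608.9, 34.4, 62.9]
tcp_rot: [179.9, 0.0, 88.0]
ft_force: [-1.5, -2.3, 7.9]
finger_gap: 9.1
grip_force: 65.3
```

```bash
H="python3 -m handwheel"
$H '[[0,0,0,0,0,0,0.04],[0,0,0,0,0,0,0.04],[0,0,0,0,0,0,0.04],[0,0,0,0,0,0,0.04],[0,0,-0.03,0,0,0,0.04],[0,0,-0.035,0,0,0,0.04],[0,0,-0.035,0,0,0,0.04],[0,0,-0.035,0,0,0,0.04]]' >/dev/null
$H '[[-0.03,0,-0.035,0,0,0,0.04],[-0.03,0,-0.035,0,0,0,0.04],[-0.03,0,-0.035,0,0,0,0.04],[0,0,0,0,0,0,0.04],[0,0,0,0,0,0,0.04],[0,0,0,0,0,0,0.04],[0,0,0,0,0,0,0.04],[0,0,0,0,0,0,0.04]]'
python3 packs.py b; python3 packs.py; python3 -c "
from h import *
plan(553.8,400.2,160,1.4)"
```

```text
time: 23.02
tool_pos: [604.6, -45.6, 289.5]
tcp_rot: [-179.8, -0.0, 88.1]
ft_force: [0.7, -0.6, -0.8]
finger_gap: 40.0
grip_force: 0.0
wrist tab [608.8  32.3] 58.9 9.9 88.0 | body (array([608.9,  31.9]), 89.5, 60.9, 87.5) 4581
side tab [609.2  32.2] 62.3 10.0 88.0 | body (array([609.4,  31.6]), 91.8, 60.4, 87.4) 473
scene tab [610.3  31.6] 58.6 16.8 -88.8 | body (array([609.8,  31.6]), 90.4, 62.8, 86.9) 544
[604.93623634 -45.88008058 290.39636294] [-1.79890755e+02 -1.48821694e-02  8.80817844e+01]
side tab [370.9 297.4] 58.7 16.1 8.0 | body (array([371.2, 298.6]), 90.5, 66.5, 9.0) 294
side tab [435.6 402.4] 58.6 14.2 27.5 | body (array([436.4, 401.4]), 91.0, 62.0, 26.6) 243
side tab [554.1 398. ] 57.9 17.1 1.2 | body (array([553.7, 398.3]), 90.3, 65.7, 2.7) 235
scene tab [372.4 297.5] 61.6 13.7 9.9 | body (array([373.3, 298.1]), 97.3, 64.0, 8.7) 371
scene tab [436.1 403. ] 60.5 15.5 25.7 | body (array([436.8, 402. ]), 91.4, 65.4, 27.1) 375
scene tab [555.3 399.4] 61.9 12.7 -0.1 | body (array([554.6, 399.4]), 95.9, 61.5, 2.0) 460
[605.24572311 -46.2232573  291.20996776] [-1.79966285e+02 -4.42342892e-03  8.80580427e+01]
turn 86.7 (rows 13) shift [ -40.5 -447.5  131.2] n=14 per row [-0.0029 -0.032   0.0094] j6 end ~-7
```

```bash
H="python3 -m handwheel"
$H '[[0.03,0.001,0.035,0,0,0,0.04],[0.03,0.001,0.035,0,0,0,0.04],[0.018,0.001,0.035,0,0,0,0.04],[0,0,0.035,0,0,0,0.04],[0,0,0.02,0,0,0,0.04],[0,0,0,0,0,0,0.04],[0,0,0,0,0,0,0.04],[0,0,0,0,0,0,0.04]]'
python3 -c "
from h import *
plan(608.9,32,65.5,88)"
```

```text
time: 23.98
tool_pos: [611.8, 25.3, 140.5]
tcp_rot: [179.8, 0.0, 88.0]
ft_force: [0.7, 0.5, 1.5]
finger_gap: 39.8
grip_force: 0.0
turn 0.0 (rows 1) shift [ 6.6 -3.2 75. ] n=3 per row [ 0.0022 -0.0011  0.025 ] j6 end ~-0
```

```bash
H="python3 -m handwheel"
$H '[[0.004,-0.002,0.025,0,0,0,0.04],[0.0026,-0.001,0.02,0,0,0,0.04],[0,0,0.015,0,0,0,0.04],[0,0,0.008,0,0,0,0.04],[0,0,0,0,0,0,0.04],[0,0,0,0,0,0,0.04],[0,0,0,0,0,0,0.04],[0,0,0,0,0,0,0.04]]'
python3 -c "
from h import *
plan(608.9,32,65.5,88)"
```

```text
time: 24.65
tool_pos: [609.4, 32.0, 72.5]
tcp_rot: [179.8, 0.0, 88.0]
ft_force: [-0.6, 0.4, -0.1]
finger_gap: 39.5
grip_force: 0.0
turn 0.0 (rows 1) shift [-0.  -0.5  7. ] n=1 per row [-0.     -0.0005  0.007 ] j6 end ~0
```

```bash
H="python3 -m handwheel"
$H '[[0,0,0.007,0,0,0,0.04],[0,0,0,0,0,0,0.04],[0,0,0,0,0,0,0.04],[0,0,0,0,0,0,0],[0,0,0,0,0,0,0],[0,0,0,0,0,0,0],[0,0,0,0,0,0,0],[0,0,0,0,0,0,0]]' 60
$H '[[0,0,-0.004,0,0,0,0],[0.003,0,0,0,0,0,0],[0,0,0,0,0,0,0],[0,0,0,0,0,0,0],[0,0,0,0,0,0,0],[0,0,0,0,0,0,0]]'
python3 hand.py;python3 packs.py b
```

```text
time: 25.32
tool_pos: [607.8, 32.2, 63.3]
tcp_rot: [-180.0, -0.0, 88.0]
ft_force: [0.9, 0.3, -1.1]
finger_gap: 9.2
grip_force: 62.0
time: 25.82
tool_pos: [607.8, 35.2, 67.2]
tcp_rot: [-180.0, -0.0, 88.0]
ft_force: [0.4, 0.3, -2.4]
finger_gap: 9.5
grip_force: 61.7
body tool z -0.6 rect (array([ 8.9, -0.1]), 72.9, 60.4, 0.2) x [-21.3  44.9] y [-29.6  29.5] [607.8  35.2  67.2] [-180.    0.   88.] 8.949404062541205
wrist tab [606.   36.6] 57.6 34.0 66.4 | body (array([608.1,  44.2]), 72.6, 60.6, 87.8) 1661
[607.88547307  35.1657534   67.23921611] [-1.79989213e+02 -1.20230116e-04  8.80243578e+01]
```

```bash
H="python3 -m handwheel"
$H '[[0,0.001,0,0,0,0,0],[0,0,0.003,0,0,0,0],[0,0,0.0015,0,0,0,0],[0,0,0,0,0,0,0],[0,0,0,0,0,0,0],[0,0,0,0,0,0,0.04],[0,0,0,0,0,0,0.04],[0,0,0,0,0,0,0.04]]'
$H '[[0,0,0,0,0,0,0.04],[0,0,-0.02,0,0,0,0.04],[0,0,-0.03,0,0,0,0.04],[0,0,-0.03,0,0,0,0.04],[0,0,-0.03,0,0,0,0.04],[-0.03,0,-0.03,0,0,0,0.04],[-0.03,0,-0.03,0,0,0,0.04],[-0.02,0,-0.03,0,0,0,0.04]]' >/dev/null
$H '[[0,0,0,0,0,0,0.04],[0,0,0,0,0,0,0.04],[0,0,0,0,0,0,0.04],[0,0,0,0,0,0,0.04]]'
python3 packs.py b; python3 -c "
from h import *
plan(553.8,400.2,160,1.4)
import cv2
p=cv2.imread('pics/pkwrist.png'); cv2.imwrite('pics/chk1.png',cv2.resize(p[0:330,160:560],(800,600)))"
```

```text
time: 26.68
tool_pos: [608.9, 35.2, 62.7]
tcp_rot: [-180.0, -0.0, 88.0]
ft_force: [-1.1, -0.1, 0.5]
finger_gap: 40.1
grip_force: 0.0
time: 27.68
tool_pos: [605.4, -42.9, 259.8]
tcp_rot: [-179.8, -0.0, 88.1]
ft_force: [0.3, 0.0, -0.4]
finger_gap: 39.9
grip_force: 0.0
wrist tab [609.2  34.8] 58.0 10.0 88.3 | body (array([609.4,  35. ]), 90.1, 60.7, 88.2) 5429
side tab [610.   35.7] 61.9 10.5 87.7 | body (array([610.1,  35.1]), 93.1, 60.7, 88.1) 484
scene tab [610.2  34.2] 59.2 13.5 87.3 | body (array([611.1,  34.5]), 90.1, 61.8, 87.7) 512
[605.54515611 -42.86653379 260.03124884] [-1.79842226e+02 -2.38560567e-02  8.80849676e+01]
turn 86.7 (rows 13) shift [ -40.9 -444.2  100. ] n=14 per row [-0.0029 -0.0317  0.0071] j6 end ~-7
```

View pics/chk1.png

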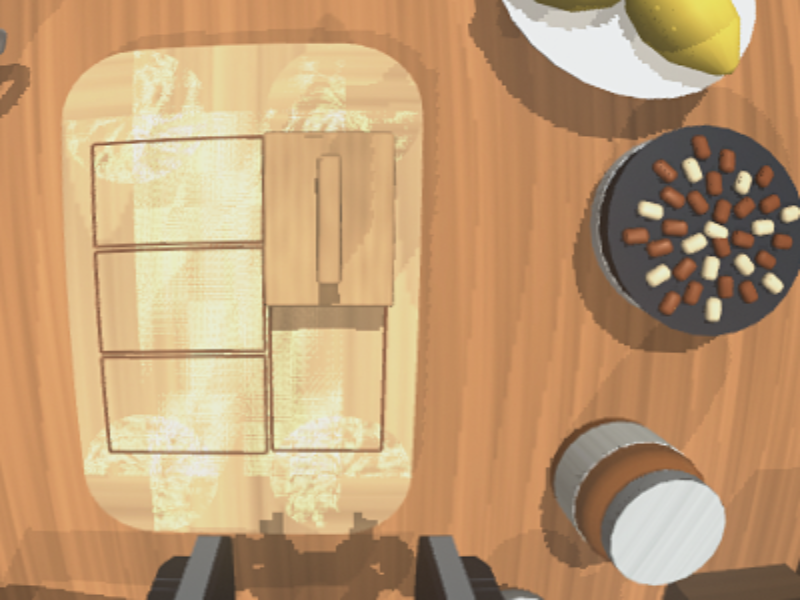

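The crop shows the pack covering the far-left outline squarely. It measures (609.3,35.0) at 88.2°, against a target of (608.9,35.0) at 88°. Next is pack C, which goes to place 3.

```bash
H="python3 -m handwheel"
$H '[[0,0,0,0,0,6.7,0.04],[0,0,0,0,0,6.7,0.04],[0,0,0,0,0,6.7,0.04],[0,0,0,0,0,6.7,0.04],[0,0,0,0,0,6.7,0.04],[0,0,0,0,0,6.7,0.04],[0,0,0,0,0,6.7,0.04],[0,0,0,0,0,6.7,0.04]]' >/dev/null
$H '[[0,0,0,0,0,6.7,0.04],[0,0,0,0,0,6.7,0.04],[0,0,0,0,0,6.7,0.04],[0,0,0,0,0,6.7,0.04],[0,0,0,0,0,6.3,0.04],[-0.003,-0.032,0.007,0,0,0,0.04],[-0.003,-0.032,0.007,0,0,0,0.04]]' >/dev/null
$H '[[-0.003,-0.032,0.007,0,0,0,0.04],[-0.003,-0.032,0.007,0,0,0,0.04],[-0.003,-0.032,0.007,0,0,0,0.04],[-0.003,-0.032,0.007,0,0,0,0.04],[-0.003,-0.032,0.007,0,0,0,0.04],[-0.003,-0.032,0.007,0,0,0,0.04],[-0.003,-0.032,0.007,0,0,0,0.04],[-0.003,-0.032,0.007,0,0,0,0.04]]' >/dev/null
$H '[[-0.003,-0.032,0.007,0,0,0,0.04],[-0.003,-0.032,0.007,0,0,0,0.04],[-0.003,-0.032,0.007,0,0,0,0.04],[-0.002,-0.028,0.007,0,0,0,0.04],[0,0,0,0,0,0,0.04],[0,0,0,0,0,0,0.04],[0,0,0,0,0,0,0.04]]'
python3 packs.py; python3 -c "
from h import *
plan(553.8,400.2,56,1.4)"
```

```text
time: 30.33
tool_pos: [554.3, 399.2, 162.8]
tcp_rot: [179.9, 0.1, 1.4]
ft_force: [-0.2, -0.3, -1.7]
finger_gap: 39.9
grip_force: 0.0
wrist tab [437.7 407.8] 60.5 11.1 24.0 | body (array([437. , 402.1]), 95.9, 71.5, 25.7) 3811
wrist tab [554.1 400.6] 59.8 10.3 1.6 | body (array([554. , 400.3]), 89.5, 60.2, 1.3) 7611
side tab [375.2 329.4] 57.7 15.7 3.6 | body (array([374.1, 335.7]), 90.4, 79.9, 3.8) 294
side tab [436.9 405.9] 58.6 14.7 22.9 | body (array([438.7, 401.3]), 91.1, 70.5, 23.3) 245
side tab [552.7 398.6] 55.7 16.8 5.7 | body (array([553.8, 399.1]), 89.2, 67.4, 0.4) 241
scene tab [374.5 329.9] 61.2 12.2 0.5 | body (array([375. , 338.2]), 95.9, 77.6, 2.5) 389
scene tab [436.6 406.3] 61.9 14.8 26.9 | body (array([438.2, 401. ]), 104.3, 65.1, 33.3) 380
scene tab [553.3 399.4] 62.5 12.5 0.1 | body (array([554.6, 399.4]), 94.9, 61.5, 1.6) 461
[555.42750868 398.29847454 164.13228386] [ 1.79998146e+02 -2.43606002e-02  1.26320055e+00]
turn -0.1 (rows 1) shift [ -1.6  -1.9 108.1] n=4 per row [-0.0004 -0.0005  0.027 ] j6 end ~120
```

```bash
H="python3 -m handwheel"
$H '[[-0.001,-0.001,0.03,0,0,0,0.04],[0,0,0.03,0,0,0,0.04],[0,0,0.025,0,0,0,0.04],[0,0,0.02,0,0,0,0.04],[0,0,0.005,0,0,0,0.04],[0,0,0,0,0,0,0.04],[0,0,0,0,0,0,0.04],[0,0,0,0,0,0,0.04]]'
python3 -c "
from h import *
plan(553.9,400.3,47,1.4)"
```

```text
time: 31.15
tool_pos: [555.5, 400.7, 56.4]
tcp_rot: [-179.9, -0.2, 1.3]
ft_force: [0.3, -0.5, 0.3]
finger_gap: 39.8
grip_force: 0.0
turn -0.1 (rows 1) shift [-1.7  0.4  9.4] n=1 per row [-0.0017  0.0004  0.0094] j6 end ~120
```

```bash
H="python3 -m handwheel"
$H '[[-0.0016,0,0.009,0,0,0,0.04],[0,0,0,0,0,0,0.04],[0,0,0,0,0,0,0.04],[0,0,0,0,0,0,0.04],[0,0,0,0,0,0,0],[0,0,0,0,0,0,0],[0,0,0,0,0,0,0],[0,0,0,0,0,0,0]]' 60
$H '[[0,0,0,0,0,0,0],[0,0,-0.01,0,0,0,0],[0,0,-0.03,0,0,0,0],[0,0,-0.03,0,0,0,0],[0,0,-0.03,0,0,0,0],[0,0,-0.03,0,0,0,0],[0,0,0,0,0,0,0]]'
python3 -c "
from h import *
plan(530.6,54.8,165,-2)"
```

```text
time: 31.82
tool_pos: [552.4, 400.3, 44.8]
tcp_rot: [-180.0, -0.0, 1.3]
ft_force: [-0.5, 0.5, -0.7]
finger_gap: 9.1
grip_force: 62.1
time: 32.4
tool_pos: [555.6, 402.1, 184.2]
tcp_rot: [-179.7, -0.6, 1.3]
ft_force: [1.0, 0.6, -0.2]
finger_gap: 9.2
grip_force: 61.8
turn 3.3 (rows 1) shift [-12.9 347.9  19.2] n=10 per row [-0.0013  0.0348  0.0019] j6 end ~120
```

```bash
H="python3 -m handwheel"
$H '[[0,0,0,0,0,3.3,0],[-0.0012,0.034,0.001,0,0,0,0],[-0.0012,0.034,0.001,0,0,0,0],[-0.0012,0.034,0.001,0,0,0,0],[-0.0012,0.034,0.001,0,0,0,0],[-0.0012,0.034,0.001,0,0,0,0],[-0.0012,0.034,0.001,0,0,0,0],[-0.0012,0.034,0.001,0,0,0,0]]' >/dev/null
$H '[[-0.0012,0.034,0.001,0,0,0,0],[-0.0012,0.034,0.02,0,0,0,0],[-0.0012,0.034,0.02,0,0,0,0],[-0.0012,0.01,0.03,0,0,0,0],[0,0,0,0,0,0,0],[0,0,0,0,0,0,0],[0,0,0,0,0,0,0],[0,0,0,0,0,0,0]]'
$H '[[0,0,0,0,0,0,0],[0,0,0,0,0,0,0],[0,0,0,0,0,0,0],[0,0,0,0,0,0,0]]'
python3 hand.py; python3 -c "
from h import *
plan(530.6,54.8,63,-2)"
```

```text
time: 33.73
tool_pos: [528.6, 51.8, 98.8]
tcp_rot: [-180.0, -0.2, -1.9]
ft_force: [-0.3, -0.7, -1.1]
finger_gap: 8.3
grip_force: 61.8
time: 34.07
tool_pos: [527.4, 51.2, 97.3]
tcp_rot: [-180.0, -0.0, -1.9]
ft_force: [-0.1, -0.5, -1.8]
finger_gap: 9.0
grip_force: 61.8
body tool z -1.3 rect (array([10.7,  0.7]), 72.2, 60.5, -0.5) x [-20.4  46.3] y [-28.8  30.3] [527.3  51.1  97.1] [-180.    -0.    -1.9] 9.284207124463265
turn 0.1 (rows 1) shift [ 3.2 -3.8 34.1] n=1 per row [ 0.0032 -0.0038  0.0341] j6 end ~92
```

```bash
H="python3 -m handwheel"
$H '[[0.0015,-0.0036,0.015,0,0,0,0],[0,0,0.01,0,0,0,0],[0,0,0.003,0,0,0,0],[0,0,0,0,0,0,0],[0,0,0,0,0,0,0],[0,0,0,0,0,0,0],[0,0,0,0,0,0,0]]' >/dev/null
python3 -c "
from h import *
plan(528.9,54.8,63,-2)"
```

```text
turn 0.0 (rows 1) shift [-0.3 -0.5  6.5] n=1 per row [-0.0003 -0.0005  0.0065] j6 end ~92
```

```bash
H="python3 -m handwheel"
$H '[[-0.0003,-0.0004,0.0045,0,0,0,0],[0,0,0.002,0,0,0,0],[0,0,0,0,0,0,0],[0,0,0,0,0,0,0],[0,0,0,0,0,0,0]]'
$H '[[0,0,0.0005,0,0,0,0],[0,0,0,0,0,0,0],[0,0,0,0,0,0,0]]'
$H '[[0,0,0,0,0,0,0.04],[0,0,0,0,0,0,0.04],[0,0,0,0,0,0,0.04],[0,0,0,0,0,0,0.04],[0,0,-0.03,0,0,0,0.04],[0,0,-0.035,0,0,0,0.04],[0,0,-0.035,0,0,0,0.04],[0,0,-0.035,0,0,0,0.04]]' >/dev/null
$H '[[-0.03,0,-0.035,0,0,0,0.04],[-0.03,0,-0.03,0,0,0,0.04],[0,0,0,0,0,0,0.04],[0,0,0,0,0,0,0.04],[0,0,0,0,0,0,0.04],[0,0,0,0,0,0,0.04],[0,0,0,0,0,0,0.04],[0,0,0,0,0,0,0.04]]'
python3 packs.py b;  python3 -c "
from h import *
plan(480,230,290,2)"
```

```text
time: 35.12
tool_pos: [528.9, 54.9, 62.7]
tcp_rot: [-180.0, -0.1, -2.0]
ft_force: [0.5, 1.1, 2.6]
finger_gap: 9.2
grip_force: 62.4
time: 35.37
tool_pos: [528.9, 55.0, 62.7]
tcp_rot: [-180.0, -0.1, -2.0]
ft_force: [-3.0, 1.7, 7.3]
finger_gap: 9.0
grip_force: 63.3
time: 36.7
tool_pos: [471.5, 56.6, 256.2]
tcp_rot: [180.0, 0.2, -2.0]
ft_force: [-0.4, 0.4, -0.9]
finger_gap: 40.3
grip_force: 0.0
wrist tab [530.   53.9] 60.2 9.2 -2.2 | body (array([536.7,  53.9]), 101.7, 60.9, -2.1) 5796
wrist tab [609.2  34.6] 60.0 10.8 89.2 | body (array([595.7,  35.9]), 90.3, 87.5, 87.8) 6271
side tab [531.   53.3] 57.0 13.3 -1.0 | body (array([536.9,  52.1]), 102.8, 61.0, -2.5) 417
side tab [609.7  35.1] 63.2 10.2 86.8 | body (array([596.1,  33.3]), 93.1, 87.8, 88.7) 596
scene tab [531.7  53.5] 60.7 10.6 -1.8 | body (array([534.2,  53.5]), 100.6, 60.9, -1.8) 551
scene tab [610.5  34.5] 60.2 14.3 88.5 | body (array([598. ,  35.1]), 90.6, 90.2, -2.3) 652
[471.77460695  56.64565033 257.00576472] [ 1.79993110e+02  9.42670914e-02 -1.97834360e+00]
turn -4.0 (rows 1) shift [  14.3 -173.   -33. ] n=6 per row [ 0.0024 -0.0288 -0.0055] j6 end ~93
```

```bash
H="python3 -m handwheel"
$H '[[0.003,-0.035,-0.006,0,0,-4,0.04],[0.003,-0.035,-0.006,0,0,0,0.04],[0.003,-0.035,-0.006,0,0,0,0.04],[0.003,-0.035,-0.006,0,0,0,0.04],[0.003,-0.035,-0.006,0,0,0,0.04],[0.003,-0.035,-0.006,0,0,0,0.04],[0.003,-0.035,-0.006,0,0,0,0.04]]' >/dev/null
$H '[[0,0,0,0,0,0,0.04],[0,0,0,0,0,0,0.04],[0,0,0,0,0,0,0.04],[0,0,0,0,0,0,0.04],[0,0,0,0,0,0,0.04]]'
python3 packs.py;python3 -c "
import cv2
p=cv2.imread('pics/pkwrist.png'); cv2.imwrite('pics/chk2.png',cv2.resize(p,(560,420)))"
```

```text
time: 37.85
tool_pos: [486.8, 300.9, 299.7]
tcp_rot: [180.0, 0.0, 1.9]
ft_force: [0.2, 0.7, -0.2]
finger_gap: 40.2
grip_force: 0.0
wrist tab [375.2 331.3] 58.7 10.2 0.8 | body (array([374.8, 342.3]), 91.5, 80.7, 1.6) 2748
wrist tab [437.1 407.5] 60.8 10.6 25.2 | body (array([437.7, 401.9]), 94.7, 72.2, 24.5) 2746
side tab [375.  329.7] 58.4 14.7 1.9 | body (array([374.5, 337.3]), 89.1, 82.1, 1.2) 288
side tab [437.2 406.6] 63.2 14.8 28.1 | body (array([440. , 400.7]), 91.8, 70.1, 20.2) 254
scene tab [377.1 329.7] 64.4 12.4 1.7 | body (array([374.3, 341.7]), 96.8, 84.6, 0.5) 412
scene tab [437.5 405.9] 58.6 16.3 27.3 | body (array([438.7, 402.7]), 103.9, 66.1, 33.2) 381
[486.84147071 301.21489975 299.92939446] [-1.79999181e+02 -6.69906687e-03  1.94904005e+00]
```

View pics/chk2.png

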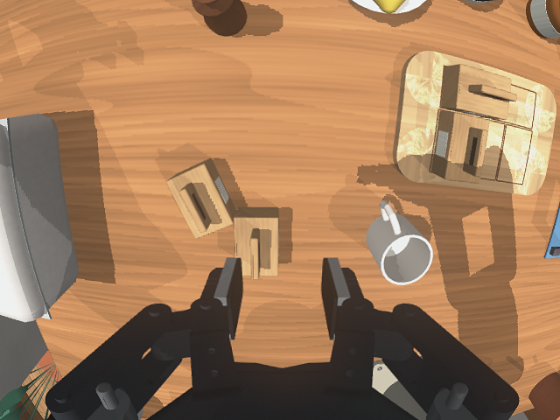

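```bash
H="python3 -m handwheel"
python3 -c "
from h import *
plan(375.2,331.2,90,1)"
$H '[[-0.0285,-0.008,0.035,0,0,0.9,0.04],[-0.0285,-0.008,0.035,0,0,0,0.04],[-0.0285,-0.008,0.035,0,0,0,0.04],[-0.0255,-0.0075,0.035,0,0,0,0.04],[0,0,0.035,0,0,0,0.04],[0,0,0.03,0,0,0,0.04],[0,0,0,0,0,0,0.04],[0,0,0,0,0,0,0.04]]' >/dev/null
$H '[[0,0,0,0,0,0,0.04],[0,0,0,0,0,0,0.04],[0,0,0,0,0,0,0.04]]'
python3 -c "
from h import *
plan(375.2,331.2,47,1)"
```

```text
turn 0.9 (rows 1) shift [-111.1  -31.9  209.9] n=7 per row [-0.0159 -0.0046  0.03  ] j6 end ~115
time: 38.92
tool_pos: [385.9, 329.5, 108.9]
tcp_rot: [-179.9, -0.2, 1.1]
ft_force: [0.2, -0.1, 0.6]
finger_gap: 40.1
grip_force: 0.0
turn 0.1 (rows 1) shift [-10.7  -1.9  61.9] n=2 per row [-0.0054 -0.001   0.031 ] j6 end ~124
```

```bash
H="python3 -m handwheel"
$H '[[-0.006,-0.001,0.02,0,0,0,0.04],[-0.0047,-0.001,0.02,0,0,0,0.04],[0,0,0.012,0,0,0,0.04],[0,0,0,0,0,0,0.04],[0,0,0,0,0,0,0.04],[0,0,0,0,0,0,0.04],[0,0,0,0,0,0,0.04],[0,0,0,0,0,0,0.04]]'
python3 -c "
from h import *
plan(375.2,331.2,47,1)"
```

```text
time: 39.58
tool_pos: [374.4, 330.9, 55.6]
tcp_rot: [-179.9, -0.1, 1.1]
ft_force: [1.1, -0.2, -0.5]
finger_gap: 39.8
grip_force: 0.0
turn 0.1 (rows 1) shift [ 0.8 -0.3  8.6] n=1 per row [ 0.0008 -0.0003  0.0086] j6 end ~124
```

```bash
H="python3 -m handwheel"
$H '[[0.0006,0,0.009,0,0,0,0.04],[0,0,0,0,0,0,0.04],[0,0,0,0,0,0,0.04],[0,0,0,0,0,0,0.04],[0,0,0,0,0,0,0],[0,0,0,0,0,0,0],[0,0,0,0,0,0,0],[0,0,0,0,0,0,0]]' 60
$H '[[0,0,0,0,0,0,0],[0,0,-0.01,0,0,0,0],[0,0,-0.03,0,0,0,0],[0,0,-0.03,0,0,0,0],[0,0,-0.03,0,0,0,0],[0,0,-0.03,0,0,0,0],[0,0,-0.01,0,0,0,0],[0,0,0,0,0,0,0]]'
python3 -c "
from h import *
plan(528.3,-9.4,185,-2)"
```

```text
time: 40.25
tool_pos: [373.8, 330.3, 45.1]
tcp_rot: [180.0, 0.0, 1.1]
ft_force: [-0.1, -0.1, -2.0]
finger_gap: 9.5
grip_force: 61.7
time: 40.92
tool_pos: [375.8, 331.7, 189.3]
tcp_rot: [-179.8, -0.3, 1.1]
ft_force: [1.1, -0.1, -2.6]
finger_gap: 9.1
grip_force: 61.8
turn 3.1 (rows 1) shift [164.3 335.6   4.3] n=11 per row [0.0149 0.0305 0.0004] j6 end ~124
```

```bash
H="python3 -m handwheel"
$H '[[0.015,0.0305,0,0,0,3.1,0],[0.015,0.0305,0,0,0,0,0],[0.015,0.0305,0,0,0,0,0],[0.015,0.0305,0,0,0,0,0],[0.015,0.0305,0,0,0,0,0],[0.015,0.0305,0,0,0,0,0]]' >/dev/null
$H '[[0.015,0.0305,0,0,0,0,0],[0.015,0.0305,0,0,0,0,0],[0.015,0.0305,0,0,0,0,0],[0.015,0.0305,0,0,0,0,0],[0.015,0.0305,0,0,0,0,0],[0,0,0,0,0,0,0],[0,0,0,0,0,0,0],[0,0,0,0,0,0,0]]' >/dev/null
$H '[[0,0,0.02,0,0,0,0],[0,0,0.02,0,0,0,0],[0,0,0.01,0,0,0,0],[0,0,0,0,0,0,0],[0,0,0,0,0,0,0],[0,0,0,0,0,0,0],[0,0,0,0,0,0,0],[0,0,0,0,0,0,0]]'
python3 hand.py; python3 -c "
from h import *
plan(528.3,-9.4,63,-2)"
```

```text
time: 42.75
tool_pos: [529.8, -9.7, 136.6]
tcp_rot: [180.0, -0.1, -2.0]
ft_force: [0.2, -0.1, -2.3]
finger_gap: 8.8
grip_force: 61.7
body tool z -1.1 rect (array([10.1,  0.7]), 71.6, 60.5, -0.5) x [-20.3  45.3] y [-28.8  30.3] [529.7  -9.8 136.4] [ 1.8e+02 -1.0e-01 -2.0e+00] 9.295279503969539
turn 0.0 (rows 1) shift [-1.4 -0.4 73.4] n=3 per row [-0.0005 -0.0001  0.0245] j6 end ~85
```

```bash
H="python3 -m handwheel"
$H '[[-0.002,-0.0011,0.02,0,0,0,0],[0,0,0.02,0,0,0,0],[0,0,0.015,0,0,0,0],[0,0,0.01,0,0,0,0],[0,0,0,0,0,0,0],[0,0,0,0,0,0,0],[0,0,0,0,0,0,0],[0,0,0,0,0,0,0]]'
python3 -c "
from h import *
plan(527.5,-8.5,63,-2)"
```

```text
time: 43.47
tool_pos: [528.2, -8.8, 71.8]
tcp_rot: [180.0, -0.1, -2.0]
ft_force: [-0.1, -0.1, -2.1]
finger_gap: 9.2
grip_force: 61.8
turn 0.0 (rows 1) shift [-0.7 -0.2  8.8] n=1 per row [-0.0007 -0.0002  0.0088] j6 end ~85
```

```bash
H="python3 -m handwheel"
$H '[[-0.0006,0,0.006,0,0,0,0],[0,0,0.0025,0,0,0,0],[0,0,0,0,0,0,0],[0,0,0,0,0,0,0],[0,0,0,0,0,0,0]]'
$H '[[0,0,0.0006,0,0,0,0],[0,0,0,0,0,0,0],[0,0,0,0,0,0,0]]'
$H '[[0,0,0,0,0,0,0.035],[0,0,0,0,0,0,0.035],[0,0,0,0,0,0,0.035],[0,0,0,0,0,0,0.035],[0,0,-0.03,0,0,0,0.035],[0,0,-0.035,0,0,0,0.035],[0,0,-0.035,0,0,0,0.035],[0,0,-0.035,0,0,0,0.035]]' >/dev/null
$H '[[-0.03,0,-0.035,0,0,0,0.04],[-0.03,0,-0.03,0,0,0,0.04],[0,0,0,0,0,0,0.04],[0,0,0,0,0,0,0.04],[0,0,0,0,0,0,0.04],[0,0,0,0,0,0,0.04],[0,0,0,0,0,0,0.04],[0,0,0,0,0,0,0.04]]' >/dev/null
python3 packs.py b; python3 packs.py |grep -v wrist;  python3 -c "
from h import *
plan(437.1,407.3,250,26)"
```

```text
time: 43.88
tool_pos: [527.4, -8.5, 63.0]
tcp_rot: [180.0, -0.1, -2.0]
ft_force: [-0.9, 0.4, 5.7]
finger_gap: 9.0
grip_force: 63.0
time: 44.13
tool_pos: [527.5, -8.5, 63.0]
tcp_rot: [-180.0, -0.1, -2.0]
ft_force: [-4.9, 1.9, 10.5]
finger_gap: 9.2
grip_force: 63.8
wrist tab [527.7  -9.6] 59.1 9.8 -2.1 | body (array([534.6,   3.9]), 102.6, 87.7, -2.4) 7594
wrist tab [530.2  53.8] 60.1 10.7 -1.5 | body (array([536. ,  40.4]), 103.4, 87.9, -2.2) 7209
wrist tab [609.  35.] 59.5 10.2 88.0 | body (array([595.4,  35.3]), 90.6, 87.5, 88.1) 6619
side tab [528.2 -11.2] 57.9 13.8 -3.2 | body (array([534.4,   2. ]), 102.7, 88.4, -1.2) 614
side tab [530.5  53.3] 57.2 14.5 0.2 | body (array([536.2,  44.9]), 102.2, 78.4, -2.8) 438
side tab [609.4  33.6] 58.1 10.6 87.9 | body (array([596. ,  34.6]), 93.1, 88.8, 88.4) 614
scene tab [527.9  -9.7] 62.3 10.2 -2.2 | body (array([533. ,   3.9]), 103.3, 87.6, -2.0) 799
scene tab [532.4  53.3] 60.9 10.0 -1.8 | body (array([533.8,  40.6]), 102.6, 86.2, -2.6) 743
scene tab [610.8  34.6] 59.7 14.5 88.9 | body (array([598.8,  35. ]), 91.2, 90.2, -2.0) 682
[469.75037933  -6.64453084 256.36743645] [-1.79994514e+02  9.56010460e-02 -1.97256423e+00]
scene tab [438.2 404.4] 58.6 19.3 26.4 | body (array([438.4, 404.9]), 93.0, 61.7, 27.0) 363
[469.87849817  -6.62438946 256.96846628] [-1.79995044e+02  2.96430375e-02 -1.97068031e+00]
turn -28.0 (rows 4) shift [ 152.  -386.4    7. ] n=12 per row [ 0.0127 -0.0322  0.0006] j6 end ~85
```

```bash
H="python3 -m handwheel"
$H '[[0,0,0,0,0,-7,0.04],[0,0,0,0,0,-7,0.04],[0,0,0,0,0,-7,0.04],[0,0,0,0,0,-7,0.04],[0.0127,-0.0322,0,0,0,0,0.04],[0.0127,-0.0322,0,0,0,0,0.04],[0.0127,-0.0322,0,0,0,0,0.04],[0.0127,-0.0322,0,0,0,0,0.04]]' >/dev/null
$H '[[0.0127,-0.0322,0,0,0,0,0.04],[0.0127,-0.0322,0,0,0,0,0.04],[0.0127,-0.0322,0,0,0,0,0.04],[0.0127,-0.0322,0,0,0,0,0.04],[0.0127,-0.0322,0.02,0,0,0,0.04],[0.0127,-0.0322,0.02,0,0,0,0.04],[0.0127,-0.0322,0.02,0,0,0,0.04],[0.0127,-0.0322,0.02,0,0,0,0.04]]' >/dev/null
$H '[[0,0,0,0,0,0,0.04],[0,0,0,0,0,0,0.04],[0,0,0,0,0,0,0.04],[0,0,0,0,0,0,0.04],[0,0,0,0,0,0,0.04]]'
python3 packs.py; python3 -c "
from h import *
plan(437.1,407.3,80,26)"
```

```text
time: 47.52
tool_pos: [438.4, 406.9, 179.0]
tcp_rot: [-180.0, -0.2, 25.9]
ft_force: [0.6, 0.1, 0.6]
finger_gap: 39.9
grip_force: 0.0
wrist tab [437.  408.2] 59.7 10.5 24.8 | body (array([436.9, 407.8]), 90.5, 60.3, 24.7) 6924
side tab [436.6 406.2] 58.0 15.7 24.7 | body (array([437.2, 404.8]), 91.7, 61.7, 22.8) 240
scene tab [437.8 407.6] 62.6 16.7 26.0 | body (array([438.1, 407.4]), 93.1, 62.7, 25.3) 374
[438.06925971 406.96150841 178.48544184] [-1.79981297e+02 -1.09795820e-01  2.59572313e+01]
turn -0.0 (rows 1) shift [-0.7 -0.7 98.5] n=3 per row [-0.0002 -0.0002  0.0328] j6 end ~102
```

Pack B is at (437,408) with yaw 24.8°.

```bash
H="python3 -m handwheel"
$H '[[-0.0005,-0.001,0.03,0,0,1.2,0.04],[0,0,0.03,0,0,0,0.04],[0,0,0.03,0,0,0,0.04],[0,0,0.02,0,0,0,0.04],[0,0,0.012,0,0,0,0.04],[0,0,0,0,0,0,0.04],[0,0,0,0,0,0,0.04],[0,0,0,0,0,0,0.04]]' >/dev/null
$H '[[0,0,0,0,0,0,0.04],[0,0,0,0,0,0,0.04],[0,0,0,0,0,0,0.04]]'
python3 -c "
from h import *
plan(437,407.9,47,24.8)"
```

```text
time: 48.58
tool_pos: [437.1, 408.7, 56.6]
tcp_rot: [-180.0, -0.1, 24.8]
ft_force: [0.1, -0.0, 0.3]
finger_gap: 40.0
grip_force: 0.0
turn 0.0 (rows 1) shift [-0.5  0.7  9.6] n=1 per row [-0.0005  0.0007  0.0096] j6 end ~103
```

```bash
H="python3 -m handwheel"
$H '[[-0.0005,0.0005,0.01,0,0,0,0.04],[0,0,0,0,0,0,0.04],[0,0,0,0,0,0,0.04],[0,0,0,0,0,0,0.04],[0,0,0,0,0,0,0],[0,0,0,0,0,0,0],[0,0,0,0,0,0,0],[0,0,0,0,0,0,0]]' 60
$H '[[0,0,0,0,0,0,0],[0,0,-0.01,0,0,0,0],[0,0,-0.03,0,0,0,0],[0,0,-0.03,0,0,0,0],[0,0,-0.03,0,0,0,0],[0,0,-0.03,0,0,0,0],[0,0,-0.01,0,0,0,0],[0,0,0,0,0,0,0]]'
python3 -c "
from h import *
plan(526.1,-73,185,-2)"
```

```text
time: 49.25
tool_pos: [436.2, 407.5, 45.3]
tcp_rot: [-180.0, -0.0, 24.8]
ft_force: [0.3, -0.1, -0.7]
finger_gap: 8.7
grip_force: 62.0
time: 49.92
tool_pos: [438.0, 408.9, 189.7]
tcp_rot: [-179.9, -0.4, 24.8]
ft_force: [0.2, 0.8, -2.1]
finger_gap: 9.5
grip_force: 61.8
turn 26.8 (rows 4) shift [104.9 478.5   4.7] n=14 per row [0.0075 0.0342 0.0003] j6 end ~103
```

```bash
H="python3 -m handwheel"
$H '[[0,0,0,0,0,6.7,0],[0,0,0,0,0,6.7,0],[0,0,0,0,0,6.7,0],[0,0,0,0,0,6.7,0],[0.0075,0.0342,0,0,0,0,0],[0.0075,0.0342,0,0,0,0,0],[0.0075,0.0342,0,0,0,0,0],[0.0075,0.0342,0,0,0,0,0]]' >/dev/null
$H '[[0.0075,0.0342,0,0,0,0,0],[0.0075,0.0342,0,0,0,0,0],[0.0075,0.0342,0,0,0,0,0],[0.0075,0.0342,0,0,0,0,0],[0.0075,0.0342,0,0,0,0,0],[0.0075,0.0342,0,0,0,0,0],[0.0075,0.0342,0,0,0,0,0],[0.0075,0.0342,0,0,0,0,0]]'
$H '[[0.0075,0.0342,0,0,0,0,0],[0.0075,0.0342,0,0,0,0,0],[0,0,0.02,0,0,0,0],[0,0,0.02,0,0,0,0],[0,0,0.02,0,0,0,0],[0,0,0,0,0,0,0],[0,0,0,0,0,0,0],[0,0,0,0,0,0,0]]'
$H '[[0,0,0,0,0,0,0],[0,0,0,0,0,0,0],[0,0,0,0,0,0,0]]' >/dev/null
python3 hand.py; python3 -c "
from h import *
plan(526.1,-73,63,-2)"
```

```text
time: 51.25
tool_pos: [510.5, -7.4, 182.5]
tcp_rot: [-180.0, 0.2, -2.0]
ft_force: [1.0, 0.4, -2.0]
finger_gap: 9.2
grip_force: 61.8
time: 51.92
tool_pos: [524.3, -74.5, 125.0]
tcp_rot: [-180.0, 0.1, -2.0]
ft_force: [-0.5, 0.3, -1.3]
finger_gap: 9.1
grip_force: 61.7
body tool z -0.8 rect (array([10.1,  0.9]), 72.9, 60.3, -0.1) x [-20.4  46.2] y [-28.6  30.4] [525.3 -74.7 126.3] [ 1.8e+02 -1.0e-01 -2.0e+00] 9.035483924099156
turn 0.0 (rows 1) shift [ 0.8 -1.7 63.3] n=2 per row [ 0.0004 -0.0009  0.0317] j6 end ~78
```

```bash
H="python3 -m handwheel"
$H '[[-0.0006,-0.0025,0.02,0,0,0,0],[0,0,0.02,0,0,0,0],[0,0,0.01,0,0,0,0],[0,0,0.005,0,0,0,0],[0,0,0,0,0,0,0],[0,0,0,0,0,0,0],[0,0,0,0,0,0,0],[0,0,0,0,0,0,0]]'
python3 -c "
from h import *
plan(524.8,-72.3,63,-2)"
```

```text
time: 52.88
tool_pos: [525.0, -72.4, 71.5]
tcp_rot: [180.0, -0.1, -2.0]
ft_force: [0.2, -0.3, -2.1]
finger_gap: 9.4
grip_force: 61.7
turn 0.0 (rows 1) shift [-0.2 -0.1  8.5] n=1 per row [-0.0002 -0.0001  0.0085] j6 end ~79
```

```bash
H="python3 -m handwheel"
$H '[[0,0,0.006,0,0,0,0],[0,0,0.0025,0,0,0,0],[0,0,0,0,0,0,0],[0,0,0,0,0,0,0],[0,0,0,0,0,0,0]]'
$H '[[0,0,0.0003,0,0,0,0],[0,0,0,0,0,0,0],[0,0,0,0,0,0,0]]'
$H '[[0,0,0,0,0,0,0.035],[0,0,0,0,0,0,0.035],[0,0,0,0,0,0,0.035],[0,0,0,0,0,0,0.035],[0,0,-0.03,0,0,0,0.035],[0,0,-0.035,0,0,0,0.035],[0,0,-0.035,0,0,0,0.035],[0,0,-0.035,0,0,0,0.035]]' >/dev/null
$H '[[-0.03,0,-0.035,0,0,0,0.04],[-0.03,0,-0.035,0,0,0,0.04],[0,0,-0.035,0,0,0,0.04],[0,0,-0.035,0,0,0,0.04],[0,0,0,0,0,0,0.04],[0,0,0,0,0,0,0.04],[0,0,0,0,0,0,0.04],[0,0,0,0,0,0,0.04]]' >/dev/null
python3 packs.py b | grep -v body.scene;  python3 - <<'E'
from h import *
plan(466.7,-282.3,330,-2)
W,p,m=cloud("wrist","w5"); cv2.imwrite("pics/w5s.png",cv2.resize(p,(560,420)))
E
```

```text
time: 53.3
tool_pos: [525.2, -72.3, 63.1]
tcp_rot: [180.0, -0.1, -2.0]
ft_force: [-1.4, 1.4, 6.5]
finger_gap: 8.9
grip_force: 63.3
time: 53.55
tool_pos: [525.2, -72.2, 63.1]
tcp_rot: [180.0, -0.1, -2.0]
ft_force: [-3.4, 2.1, 10.0]
finger_gap: 9.2
grip_force: 63.9
wrist tab [526.7 -73.5] 59.4 9.2 -1.9 | body (array([526.5, -59.2]), 89.4, 87.2, -1.3) 5025
wrist tab [527.6  -9.7] 60.2 10.5 -3.5 | body (array([533.9, -10. ]), 115.5, 102.2, 88.2) 6136
wrist tab [530.2  53.7] 58.5 10.8 -1.4 | body (array([536. ,  42.4]), 103.3, 83.5, -1.8) 4348
wrist tab [609.5  34.8] 60.3 10.2 88.0 | body (array([595.5,  35.2]), 90.4, 86.8, 88.1) 4271
side tab [527.3 -74.4] 58.3 14.2 -0.3 | body (array([527.4, -60.8]), 90.0, 87.7, -2.1) 679
side tab [528.2 -10.7] 58.7 14.3 1.5 | body (array([534.1,  -5.1]), 104.5, 103.2, -88.5) 653
side tab [530.6  53.5] 57.2 13.2 -4.1 | body (array([536.4,  44.7]), 102.3, 76.3, -2.2) 427
side tab [609.9  33.8] 58.7 10.3 87.7 | body (array([596. ,  34.8]), 93.3, 87.7, 87.3) 618
scene tab [527.6 -73.5] 61.8 9.9 -2.2 | body (array([527.1, -59.5]), 95.0, 87.5, -2.0) 823
scene tab [528.3  -9.9] 61.3 10.1 -2.5 | body (array([532.1, -11.4]), 114.0, 103.8, 76.1) 999
scene tab [530.5  53.5] 63.9 10.0 -2.1 | body (array([532.8,  40.7]), 102.2, 85.9, -1.5) 755
scene tab [609.9  34.6] 59.5 15.0 -88.5 | body (array([597.6,  35.1]), 90.4, 90.1, 87.8) 715
[469.38588654 -70.14552369 328.07253812] [-1.79965064e+02  1.56959735e-01 -1.96943890e+00]
turn 0.0 (rows 1) shift [  4.7 212.1  -1.9] n=7 per row [ 0.0007  0.0303 -0.0003] j6 end ~77
```

View pics/w5s.png

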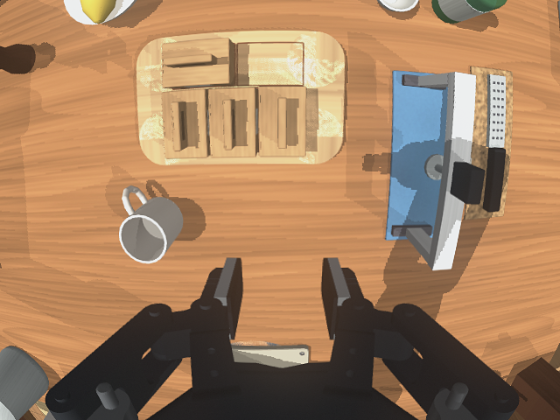

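The wrist view shows three packs filling the near row and one in the far-left outline, with the zester on the mat at (495,140). The gauge is next.

```bash
H="python3 -m handwheel"
$H '[[0,0.03,0,0,0,0,0.06],[0,0.03,0,0,0,0,0.06],[0,0.03,0,0,0,0,0.06],[0,0.03,0,0,0,0,0.06],[0,0.03,0,0,0,0,0.06],[0,0.03,0,0,0,0,0.06],[0,0.03,0,0,0,0,0.06],[0,0,0,0,0,0,0.06]]' >/dev/null
$H '[[0,0,0,0,0,0,0.06],[0,0,0,0,0,0,0.06],[0,0,0,0,0,0,0.06],[0,0,0,0,0,0,0.06]]'
cat > gauge.py <<'E'
from h import *
for n in("wrist","side","scene"):
    W,p,m=cloud(n,"gg"+n); X,Y,Z=W[...,0],W[...,1],W[...,2]; k=m
    if n=="wrist": s=r.sense(); print(s["tool_pos"],s["tcp_rot"]); k=m&(Z<s["tool_pos"][2]-30)
    k=k&(X>320)&(X<680)&(Y<150)&(Y>-370)
    for q in blobs(W[k&(Z>120)&(Z<146)],3,40): 
        c,a,b,an=rect(q[:,:2]); 
        if a>150: print(n,"beam",c,a,b,an,len(q),np.median(q[:,2]).round(1))
    for q in blobs(W[k&(Z>150)&(Z<188)],3,40):
        t=np.percentile(q[:,2],97); print(n,"block",rect(q[q[:,2]>t-4][:,:2]),t.round(1))
    hsv=cv2.cvtColor(p,cv2.COLOR_BGR2HSV)
    T=k&(hsv[...,0]>90)&(hsv[...,0]<130)&(hsv[...,1]>90)&(Y<-200)&(Z<10)&(Z>2)
    for q in blobs(W[T],3,100): print(n,"tile",rect(q[:,:2]),len(q))
E
python3 gauge.py; python3 -c "
from h import *
plan(466.7,-282.3,215,-2)"
```

```text
time: 56.08
tool_pos: [462.9, -279.1, 329.8]
tcp_rot: [-180.0, -0.0, -1.9]
ft_force: [-0.1, -0.1, -0.4]
finger_gap: 60.0
grip_force: 0.0
[ 462.92993641 -279.18115695  329.8867349 ] [ 1.79997156e+02 -1.64635541e-02 -1.88726842e+00]
wrist beam [ 466.2 -284.3] 250.3 34.4 -1.7 6715 131.9
wrist block (array([ 466.8, -282.4]), 39.5, 19.4, -1.2) 175.1
wrist tile (array([ 464.8, -248.3]), 267.1, 27.5, -1.7) 3356
wrist tile (array([ 464.6, -317.1]), 219.1, 29.1, -0.1) 1617
wrist tile (array([ 595. , -320.4]), 25.0, 9.4, 74.8) 108
side beam [ 466.8 -284.1] 249.4 36.6 -2.1 1878 132.0
side block (array([ 466.7, -282.7]), 39.1, 20.7, -5.0) 176.7
side tile (array([ 464.9, -284.8]), 268.5, 97.6, -0.3) 3932
scene beam [ 466.5 -284. ] 254.9 34.5 -1.7 1013 131.8
scene block (array([ 466.5, -282.4]), 42.6, 19.1, -0.8) 176.6
scene tile (array([ 466.5, -283.9]), 268.0, 93.2, -0.3) 1573
turn 0.1 (rows 1) shift [  3.9   2.7 115. ] n=4 per row [0.001  0.0007 0.0287] j6 end ~55
```

```bash
python3 - <<'E'
import cv2
p=cv2.imread('pics/ggwrist.png'); cv2.imwrite('pics/ggs.png',cv2.resize(p,(560,420)))
E
```

```text
(no output)
```

View pics/ggs.png

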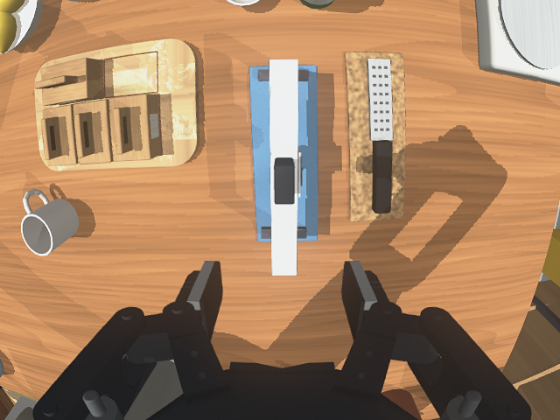

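```bash
H="python3 -m handwheel"
$H '[[0.0038,0.003,0.03,0,0,0,0.06],[0,0,0.03,0,0,0,0.06],[0,0,0.03,0,0,0,0.06],[0,0,0.03,0,0,0,0.06],[0,0,0.03,0,0,0,0.06],[0,0,0.015,0,0,0,0.06],[0,0,0,0,0,0,0.06],[0,0,0,0,0,0,0.06]]' >/dev/null
$H '[[0,0,0,0,0,0,0.06],[0,0,0,0,0,0,0.06],[0,0,0,0,0,0,0.06],[0,0,0,0,0,0,0.06]]'
python3 -c "
from h import *
plan(466.7,-282.4,142,-1.8)"
```

```text
time: 57.23
tool_pos: [467.1, -283.8, 166.2]
tcp_rot: [179.9, -0.1, -2.0]
ft_force: [0.5, 0.8, -0.4]
finger_gap: 60.0
grip_force: 0.0
turn -0.2 (rows 1) shift [-0.4 -1.4 24.2] n=1 per row [-0.0004 -0.0014  0.0242] j6 end ~55
```

```bash
H="python3 -m handwheel"
$H '[[-0.0004,-0.0012,0.012,0,0,-0.2,0.06],[0,0,0.011,0,0,0,0.06],[0,0,0,0,0,0,0.06],[0,0,0,0,0,0,0.06],[0,0,0,0,0,0,0.06]]'
$H '[[0,0,0,0,0,0,0],[0,0,0,0,0,0,0],[0,0,0,0,0,0,0],[0,0,0,0,0,0,0],[0,0,0,0,0,0,0],[0,0,0,0,0,0,0]]' 100
python3 -c "
from h import *
plan(466.7,-282.4,142,-1.8); print(r.sense()['joint_pos'].round(1))"
```

```text
time: 57.65
tool_pos: [465.7, -281.9, 141.2]
tcp_rot: [-180.0, 0.1, -1.8]
ft_force: [0.7, 0.0, 0.3]
finger_gap: 59.8
grip_force: 0.0
time: 58.15
tool_pos: [466.3, -282.1, 142.3]
tcp_rot: [180.0, -0.0, -1.8]
ft_force: [-0.3, 2.4, 5.4]
finger_gap: 18.4
grip_force: 99.2
turn 0.0 (rows 1) shift [0.4 0.2 0.3] n=1 per row [0.0004 0.0002 0.0003] j6 end ~55
[-36.6   2.1  99.8   0.   78.   55.2]
```

```bash
H="python3 -m handwheel"
$H '[[0,0,-0.01,0,0,0,0],[0,0,-0.02,0,0,0,0],[0,0,-0.025,0,0,0,0],[0,0,-0.025,0,0,0,0],[0,0,-0.025,0,0,0,0],[0,0,-0.025,0,0,0,0],[0,0,-0.01,0,0,0,0],[0,0,0,0,0,0,0]]' 100
$H '[[0,0,0,0,0,-3,0],[0,0,0,0,0,-6,0],[0,0,0,0,0,-6,0],[0,0,0,0,0,-6,0],[0,0,0,0,0,-6,0],[0,0,0,0,0,-6,0],[0,0,0,0,0,-6,0],[0,0,0,0,0,-6,0]]' >/dev/null
$H '[[0,0,0,0,0,-6,0],[0,0,0,0,0,-6,0],[0,0,0,0,0,-6,0],[0,0,0,0,0,-6,0],[0,0,0,0,0,-6,0],[0,0,0,0,0,-6,0],[0,0,0,0,0,-6,0],[0,0,0,0,0,-2.8,0]]'
$H '[[0,0,0,0,0,0,0],[0,0,0,0,0,0,0],[0,0,0,0,0,0,0],[0,0,0,0,0,0,0]]'
python3 gauge.py | grep tile; python3 -c "
from h import *
plan(528.2,-9.4,285,88)"
```

```text
time: 58.82
tool_pos: [467.0, -282.9, 284.7]
tcp_rot: [179.8, -0.2, -1.8]
ft_force: [-0.3, -0.5, -4.6]
finger_gap: 18.3
grip_force: 98.4
time: 60.15
tool_pos: [465.0, -281.5, 278.7]
tcp_rot: [-179.8, -0.1, 88.4]
ft_force: [0.5, 0.7, -5.6]
finger_gap: 18.4
grip_force: 98.3
time: 60.48
tool_pos: [465.7, -281.9, 280.9]
tcp_rot: [-179.9, -0.0, 87.9]
ft_force: [-0.4, 0.1, -5.1]
finger_gap: 18.5
grip_force: 98.3
wrist tile (array([ 377.4, -284.2]), 95.2, 94.7, -1.0) 6031
wrist tile (array([ 551.3, -285.3]), 94.7, 93.8, 89.7) 5998
side tile (array([ 393.6, -285. ]), 125.2, 96.9, -0.4) 2217
side tile (array([ 544.1, -285.7]), 110.3, 96.6, -1.1) 1766
scene tile (array([ 465. , -283.9]), 271.8, 93.3, -0.3) 3058
turn -0.0 (rows 1) shift [274.7  52.7  -3.4] n=8 per row [ 0.0343  0.0066 -0.0004] j6 end ~-35
```

```bash
H="python3 -m handwheel"
$H '[[0.015,0.003,0,0,0,0,0],[0.03,0.006,0,0,0,0,0],[0.03,0.006,0,0,0,0,0],[0.03,0.006,0,0,0,0,0],[0.03,0.006,0,0,0,0,0],[0.03,0.006,0,0,0,0,0],[0.03,0.006,0,0,0,0,0],[0.03,0.006,0,0,0,0,0]]' >/dev/null
$H '[[0.03,0.0055,0,0,0,0,0],[0.02,0.004,0,0,0,0,0],[0,0,0,0,0,0,0],[0,0,0,0,0,0,0],[0,0,0,0,0,0,0],[0,0,0,0,0,0,0],[0,0,0,0,0,0,0],[0,0,0,0,0,0,0]]'
python3 gauge.py | grep -v tile; python3 packs.py b|grep side; python3 -c "
from h import *
plan(528.2,-9.4,180,88)"
```

```text
time: 61.97
tool_pos: [529.8, -10.0, 281.8]
tcp_rot: [180.0, 0.0, 87.9]
ft_force: [0.4, 0.5, -5.3]
finger_gap: 18.6
grip_force: 98.4
[529.86360639  -9.86509523 281.731211  ] [1.79997113e+02 5.08472556e-03 8.79542979e+01]
wrist block (array([502.9, 107.8]), 16.7, 9.8, 87.3) 158.8
wrist block (array([563.7, 105.7]), 16.7, 9.8, 89.5) 158.6
side block (array([ 524.5, -135.4]), 26.0, 6.6, -17.6) 185.9
side block (array([521.8, 103.1]), 7.0, 4.2, -50.7) 181.5
scene block (array([538. , 101.7]), 25.5, 12.9, 30.7) 184.9
scene block (array([ 536.8, -129.2]), 12.7, 5.1, 88.9) 186.3
side tab [610.   35.4] 62.3 10.3 87.6 | body (array([604.9,  34.4]), 93.2, 71.4, 85.4) 506
turn 0.0 (rows 1) shift [ -0.2  -1.7 101.7] n=3 per row [-0.0001 -0.0006  0.0339] j6 end ~-5
```

```bash
H="python3 -m handwheel"
$H '[[0,-0.0025,0.02,0,0,0,0],[0,0,0.025,0,0,0,0],[0,0,0.025,0,0,0,0],[0,0,0.02,0,0,0,0],[0,0,0.01,0,0,0,0],[0,0,0,0,0,0,0],[0,0,0,0,0,0,0],[0,0,0,0,0,0,0]]' >/dev/null
$H '[[0,0,0,0,0,0,0],[0,0,0,0,0,0,0],[0,0,0,0,0,0,0],[0,0,0,0,0,0,0]]'
python3 - <<'E'
from h import *
plan(527.2,-9.4,158,88)
a,_=r.snapshot("side"); b,_=r.snapshot("scene")
cv2.imwrite("pics/br.png",np.hstack([cv2.resize(a[150:330,220:400],(400,400)),cv2.resize(b[180:330,220:390],(400,400))]))
E
```

```text
time: 63.27
tool_pos: [527.8, -9.1, 182.4]
tcp_rot: [179.9, 0.0, 88.0]
ft_force: [0.0, 0.3, -5.6]
finger_gap: 18.2
grip_force: 98.4
turn 0.0 (rows 1) shift [-0.3 -0.6 24.4] n=1 per row [-0.0003 -0.0006  0.0244] j6 end ~-5
```

View pics/br.png

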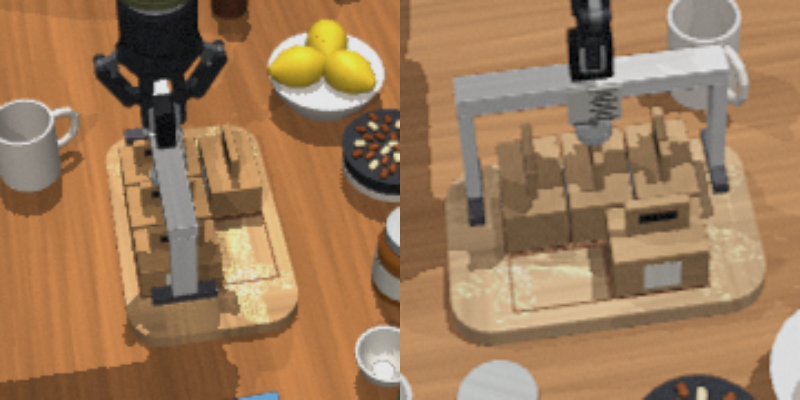

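The height bridge straddles the row, with its foot disc directly above the middle tab. I'll lower it.

```bash
H="python3 -m handwheel"
$H '[[0,0,0.01,0,0,0,0],[0,0,0.01,0,0,0,0],[0,0,0.004,0,0,0,0],[0,0,0,0,0,0,0],[0,0,0,0,0,0,0],[0,0,0,0,0,0,0],[0,0,0,0,0,0,0]]'
$H '[[0,0,0.002,0,0,0,0],[0,0,0,0,0,0,0],[0,0,0,0,0,0,0],[0,0,0,0,0,0,0]]'
$H '[[0,0,0.001,0,0,0,0],[0,0,0,0,0,0,0],[0,0,0,0,0,0,0],[0,0,0,0,0,0,0]]'
```

```text
time: 63.95
tool_pos: [527.3, -9.0, 157.9]
tcp_rot: [-180.0, -0.0, 88.0]
ft_force: [-1.2, 0.0, -3.2]
finger_gap: 18.4
grip_force: 98.7
time: 64.28
tool_pos: [527.6, -9.1, 155.9]
tcp_rot: [180.0, 0.0, 88.0]
ft_force: [-0.7, 0.3, -2.3]
finger_gap: 17.9
grip_force: 98.8
time: 64.62
tool_pos: [527.6, -9.0, 154.8]
tcp_rot: [180.0, 0.0, 88.0]
ft_force: [0.7, -0.5, -3.2]
finger_gap: 18.4
grip_force: 98.8
```

```bash
H="python3 -m handwheel"
$H '[[0,0,0.001,0,0,0,0],[0,0,0,0,0,0,0],[0,0,0,0,0,0,0],[0,0,0,0,0,0,0]]'
$H '[[0,0,0.0008,0,0,0,0],[0,0,0,0,0,0,0],[0,0,0,0,0,0,0],[0,0,0,0,0,0,0]]'
$H '[[0,0,0,0,0,0,0.03],[0,0,0,0,0,0,0.04],[0,0,0,0,0,0,0.05],[0,0,0,0,0,0,0.06],[0,0,0,0,0,0,0.06],[0,0,-0.01,0,0,0,0.06],[0,0,-0.03,0,0,0,0.06],[0,0,-0.04,0,0,0,0.06]]'
$H '[[0,0,-0.04,0,0,0,0.06],[0,0,-0.03,0,0,0,0.06],[0,0,0,0,0,0,0.06],[0,0,0,0,0,0,0.06],[0,0,0,0,0,0,0.06],[0,0,0,0,0,0,0.06],[0,0,0,0,0,0,0.06],[0,0,0,0,0,0,0.06]]'
$H '[[0,0,0,0,0,0,0.06],[0,0,0,0,0,0,0.06],[0,0,0,0,0,0,0.06],[0,0,0,0,0,0,0.06],[0,0,0,0,0,0,0.06],[0,0,0,0,0,0,0.06],[0,0,0,0,0,0,0.06],[0,0,0,0,0,0,0.06]]' >/dev/null
cat > bridge.py <<'E'
from h import *
for n in("wrist","side","scene"):
    W,p,m=cloud(n); s=r.sense(); X,Y,Z=W[...,0],W[...,1],W[...,2]
    k=m&(Y>-170)&(Y<150)&(X>450)&(X<600)
    if n=="wrist": k&=Z<s["tool_pos"][2]-8
    for lo,hi,nm in((110,140,"low"),(142,147,"beamtop"),(180,190,"blocktop"),(175,200,"block")):
        for q in blobs(W[k&(Z>lo)&(Z<hi)],3,25): print(n,nm,rect(q[:,:2]),len(q),np.percentile(q[:,2],[5,50,95]).round(1))
print(s["tool_pos"],s["tcp_rot"])
E
python3 bridge.py; python3 packs.py b
```

```text
time: 64.95
tool_pos: [527.7, -9.1, 154.4]
tcp_rot: [180.0, 0.0, 88.0]
ft_force: [-2.7, -0.6, 4.5]
finger_gap: 18.4
grip_force: 99.7
time: 65.28
tool_pos: [527.9, -9.1, 154.3]
tcp_rot: [179.9, 0.0, 88.0]
ft_force: [-4.7, 1.7, 10.3]
finger_gap: 18.8
grip_force: 100.7
time: 65.95
tool_pos: [525.0, -8.8, 230.6]
tcp_rot: [-179.6, -0.0, 88.0]
ft_force: [0.6, -0.3, -0.6]
finger_gap: 60.2
grip_force: 0.0
time: 66.62
tool_pos: [526.8, -9.0, 301.4]
tcp_rot: [-179.8, -0.0, 88.0]
ft_force: [-0.3, -0.1, -0.1]
finger_gap: 59.8
grip_force: 0.0
wrist low (array([547. , -10.6]), 50.3, 7.3, 88.1) 162 [123.8 130.5 139.7]
wrist beamtop (array([528.7, -10.7]), 249.5, 32.9, 88.2) 7879 [142.7 143.9 145.1]
wrist blocktop (array([527.3,  -9.3]), 39.9, 19.9, 88.6) 1389 [184.1 185.8 186.9]
wrist block (array([527.3,  -9.3]), 39.9, 19.9, 88.3) 1420 [182.5 185.8 186.9]
side low (array([ 522.4, -133.8]), 29.7, 10.3, -16.1) 105 [111.  126.1 138.8]
side beamtop (array([530. , -10.8]), 255.1, 33.7, 88.2) 693 [142.4 144.3 146.3]
side blocktop (array([528.2, -10.8]), 42.6, 19.6, 88.1) 119 [182.9 185.6 187.9]
side blo
[... 325 characters left out ...]
ray([528.6, -10.6]), 40.2, 24.5, 85.6) 189 [176.5 184.9 188.3]
[527.43284331  -9.0546012  302.92874233] [1.79997066e+02 2.02246413e-03 8.80256445e+01]
wrist tab [609.3  35. ] 60.2 11.1 87.4 | body (array([595.7,  35.6]), 91.1, 88.1, 87.8) 4885
side tab [609.8  34.3] 61.8 10.3 88.2 | body (array([598.4,  34.3]), 93.2, 83.5, 86.9) 586
scene tab [534.5 -73.8] 48.9 9.9 -2.3 | body (array([526.3, -71.8]), 111.6, 94.3, 85.2) 818
scene tab [537.   53.2] 50.5 10.3 -0.2 | body (array([532.9,  53.8]), 112.3, 101.0, 73.7) 744
scene tab [609.8  34.5] 59.5 15.0 87.5 | body (array([597. ,  34.9]), 90.2, 90.1, -1.6) 716
[527.42400439  -9.04959829 302.94925512] [1.79998114e+02 1.70385869e-03 8.80261523e+01]
```

The bridge stands flat: beam top at 144 mm, block top at 186 mm, so it is giving its reading. I'll regrasp it and take it back to the tile.

```bash
H="python3 -m handwheel"
$H '[[0,0,0.03,0,0,0,0.06],[0,0,0.03,0,0,0,0.06],[0,0,0.03,0,0,0,0.06],[0,0,0.025,0,0,0,0.06],[0,0,0.015,0,0,0,0.06],[0,0,0,0,0,0,0.06],[0,0,0,0,0,0,0.06],[0,0,0,0,0,0,0.06]]' >/dev/null
$H '[[0,0,0,0,0,0,0.06],[0,0,0,0,0,0,0.06],[0,0,0,0,0,0,0.06],[0,0,0,0,0,0,0.06]]'
python3 -c "
from h import *
plan(527.6,-9.8,154.5,88)"
```

```text
time: 68.58
tool_pos: [527.9, -9.1, 173.7]
tcp_rot: [179.9, 0.0, 88.0]
ft_force: [0.9, -0.3, 0.4]
finger_gap: 59.9
grip_force: 0.0
turn 0.0 (rows 1) shift [-0.7 -0.3 19.2] n=1 per row [-0.0007 -0.0003  0.0192] j6 end ~-5
```

```bash
H="python3 -m handwheel"
$H '[[-0.0007,-0.0003,0.01,0,0,0,0.06],[0,0,0.008,0,0,0,0.06],[0,0,0,0,0,0,0.06],[0,0,0,0,0,0,0.06],[0,0,0,0,0,0,0.06],[0,0,0,0,0,0,0.06]]'
$H '[[0,0,0,0,0,0,0],[0,0,0,0,0,0,0],[0,0,0,0,0,0,0],[0,0,0,0,0,0,0],[0,0,0,0,0,0,0],[0,0,0,0,0,0,0]]' 100
$H '[[0,0,-0.01,0,0,0,0],[0,0,-0.02,0,0,0,0],[0,0,-0.025,0,0,0,0],[0,0,-0.025,0,0,0,0],[0,0,-0.025,0,0,0,0],[0,0,-0.025,0,0,0,0],[0,0,0,0,0,0,0],[0,0,0,0,0,0,0]]'
python3 -c "
from h import *
plan(465.2,-283.9,285,88)"
```

```text
time: 69.08
tool_pos: [527.2, -9.7, 155.0]
tcp_rot: [180.0, 0.0, 88.0]
ft_force: [0.5, 0.1, -0.3]
finger_gap: 60.1
grip_force: 0.0
time: 69.58
tool_pos: [527.5, -9.8, 155.4]
tcp_rot: [179.9, 0.0, 88.0]
ft_force: [0.3, -0.1, 3.2]
finger_gap: 18.5
grip_force: 98.9
time: 70.25
tool_pos: [527.6, -9.8, 285.6]
tcp_rot: [179.9, 0.0, 88.0]
ft_force: [0.2, 0.8, -6.1]
finger_gap: 18.2
grip_force: 98.4
turn 0.0 (rows 1) shift [-276.1  -52.8    0.6] n=9 per row [-0.0307 -0.0059  0.0001] j6 end ~-5
```

```bash
H="python3 -m handwheel"
$H '[[-0.016,-0.003,0,0,0,0,0],[-0.03,-0.0058,0,0,0,0,0],[-0.03,-0.0058,0,0,0,0,0],[-0.03,-0.0058,0,0,0,0,0],[-0.03,-0.0058,0,0,0,0,0],[-0.03,-0.0058,0,0,0,0,0],[-0.03,-0.0058,0,0,0,0,0],[-0.03,-0.0058,0,0,0,0,0]]' >/dev/null
$H '[[-0.03,-0.0058,0,0,0,0,0],[-0.02,-0.0038,0,0,0,0,0],[0,0,0,0,0,3,0],[0,0,0,0,0,6,0],[0,0,0,0,0,6,0],[0,0,0,0,0,6,0],[0,0,0,0,0,6,0],[0,0,0,0,0,6,0]]' >/dev/null
$H '[[0,0,0,0,0,6,0],[0,0,0,0,0,6,0],[0,0,0,0,0,6,0],[0,0,0,0,0,6,0],[0,0,0,0,0,6,0],[0,0,0,0,0,6,0],[0,0,0,0,0,6,0],[0,0,0,0,0,6,0]]' >/dev/null
$H '[[0,0,0,0,0,6,0],[0,0,0,0,0,1.5,0],[0,0,0.025,0,0,0,0],[0,0,0.025,0,0,0,0],[0,0,0.025,0,0,0,0],[0,0,0.02,0,0,0,0],[0,0,0.01,0,0,0,0],[0,0,0,0,0,0,0]]' >/dev/null
$H '[[0,0,0,0,0,0,0],[0,0,0,0,0,0,0],[0,0,0,0,0,0,0],[0,0,0,0,0,0,0],[0,0,0,0,0,0,0]]'
python3 - <<'E'
from h import *
plan(465.2,-283.9,146,-0.5)
W,p,m=cloud("wrist"); s=r.sense(); X,Y,Z=W[...,0],W[...,1],W[...,2]
h=cv2.cvtColor(p,cv2.COLOR_BGR2HSV)
print(s["tool_pos"])
for lo,hi,nm in((3,10,"tile"),(-3+40,55,"feet?")):
    k=m&(Z>lo)&(Z<hi)&(X>320)&(X<610)&(Y<-220)&(Y>-345)
    if nm=="tile": k&=(h[...,0]>90)&(h[...,0]<130)&(h[...,1]>90)
    for q in blobs(W[k],3,60): print(nm,rect(q[:,:2]),len(q),np.median(q[:,2]).round(1),q[:,:2].min(0).round(1),q[:,:2].max(0).round(1))
W,p,m=cloud("side"); X,Y,Z=W[...,0],W[...,1],W[...,2]; h=cv2.cvtColor(p,cv2.COLOR_BGR2HSV)
k=m&(Z>3)&(Z<10)&(X>320)&(X<610)&(Y<-220)&(Y>-345)&(h[...,0]>90)&(h[...,0]<130)&(h[...,1]>90)
for q in blobs(W[k],3,60): print("side tile",rect(q[:,:2]),len(q))
E
```

```text
time: 73.33
tool_pos: [465.0, -284.2, 181.2]
tcp_rot: [179.9, -0.1, -0.5]
ft_force: [-0.9, -0.0, -5.6]
finger_gap: 18.4
grip_force: 98.4
turn 0.0 (rows 1) shift [ 0.2 -0.3 35.2] n=2 per row [ 0.0001 -0.0001  0.0176] j6 end ~54
[ 464.86973964 -284.04614799  180.90826112]
tile (array([ 473.9, -324.3]), 209.6, 16.2, -0.3) 2680 5.8 [ 369.1 -332.7] [ 578.7 -316.3]
tile (array([ 484.2, -246.1]), 228.5, 17.6, -0.5) 4238 5.9 [ 370.  -255.6] [ 598.6 -237.3]
feet? (array([ 583.4, -255.9]), 16.2, 8.9, -0.4) 69 54.5 [ 575.3 -260.4] [ 591.5 -251.5]
side tile (array([ 464.8, -285.1]), 267.8, 96.6, -0.2) 4157
```

```bash
H="python3 -m handwheel"
$H '[[0,0,0.015,0,0,0,0],[0,0,0.012,0,0,0,0],[0,0,0.007,0,0,0,0],[0,0,0,0,0,0,0],[0,0,0,0,0,0,0],[0,0,0,0,0,0,0],[0,0,0,0,0,0,0]]'
$H '[[0,0,0.002,0,0,0,0],[0,0,0,0,0,0,0],[0,0,0,0,0,0,0],[0,0,0,0,0,0,0]]'
```

```text
time: 74.02
tool_pos: [464.5, -283.7, 146.1]
tcp_rot: [180.0, -0.0, -0.5]
ft_force: [-0.9, -0.3, -5.2]
finger_gap: 18.3
grip_force: 98.5
time: 74.35
tool_pos: [464.4, -283.7, 143.9]
tcp_rot: [-180.0, 0.0, -0.5]
ft_force: [0.4, 0.4, -5.8]
finger_gap: 18.2
grip_force: 98.5
```

```bash
H="python3 -m handwheel"
$H '[[0,0,0.001,0,0,0,0],[0,0,0,0,0,0,0],[0,0,0,0,0,0,0],[0,0,0,0,0,0,0]]'
$H '[[0,0,0.0007,0,0,0,0],[0,0,0,0,0,0,0],[0,0,0,0,0,0,0],[0,0,0,0,0,0,0]]'
```

```text
time: 74.68
tool_pos: [464.6, -284.0, 143.4]
tcp_rot: [180.0, -0.0, -0.5]
ft_force: [-1.2, -1.2, -0.8]
finger_gap: 18.2
grip_force: 99.1
time: 75.02
tool_pos: [464.6, -284.1, 143.4]
tcp_rot: [180.0, -0.0, -0.5]
ft_force: [-4.8, 0.4, 5.4]
finger_gap: 18.2
grip_force: 100.3
```

Contact made. I'll release, retreat and verify everything by measurement.

```bash
H="python3 -m handwheel"
$H '[[0,0,0,0,0,0,0.03],[0,0,0,0,0,0,0.04],[0,0,0,0,0,0,0.05],[0,0,0,0,0,0,0.06],[0,0,0,0,0,0,0.06],[0,0,-0.01,0,0,0,0.06],[0,0,-0.03,0,0,0,0.06],[0,0,-0.04,0,0,0,0.06]]' >/dev/null
$H '[[0,0,-0.04,0,0,0,0.06],[0,0,-0.04,0,0,0,0.06],[0,0,-0.03,0,0,0,0.06],[0,0,0,0,0,0,0.06],[0,0,0,0,0,0,0.06],[0,0,0,0,0,0,0.06],[0,0,0,0,0,0,0.06],[0,0,0,0,0,0,0.06]]'
python3 gauge.py; python3 packs.py b; python3 - <<'E'
from h import *
W,p,m=cloud("side"); X,Y,Z=W[...,0],W[...,1],W[...,2]
for q in blobs(W[m&(Z>11)&(Z<40)&(X>340)&(X<640)&(Y<-385)&(Y>-470)],3,50): print("zester",rect(q[:,:2]),len(q))
for q in blobs(W[m&(Z>60)&(Z<90)&(X>250)&(X<900)&(abs(Y)<480)]): print(rect(q[:,:2])[0])
E
```

```text
time: 76.35
tool_pos: [463.8, -283.3, 330.3]
tcp_rot: [-179.9, 0.1, -0.5]
ft_force: [0.1, -0.0, -0.3]
finger_gap: 60.1
grip_force: 0.0
[ 463.83882778 -283.32307682  330.45939657] [-1.79897255e+02  1.41311393e-01 -4.74372179e-01]
wrist beam [ 465.5 -287.1] 248.9 34.1 -0.5 6683 131.9
wrist block (array([ 465.9, -286. ]), 39.1, 19.3, -0.8) 175.1
wrist tile (array([ 464.8, -251.2]), 267.2, 27.6, -0.5) 3764
wrist tile (array([ 464.5, -319. ]), 218.1, 24.5, 0.2) 1513
wrist tile (array([ 593.6, -320. ]), 23.9, 9.3, 89.1) 119
side beam [ 466. -287.] 250.1 37.6 -0.9 1891 131.9
side block (array([ 465.8, -286.2]), 38.6, 20.5, -1.7) 176.5
side tile (array([ 464.9, -287.3]), 267.7, 92.6, -0.3) 3783
scene beam [ 465.1 -287.1] 254.1 33.8 -0.5 998 131.9
scene block (array([ 467.5, -285. ]), 41.0, 19.5, 0.1) 176.8
scene tile (array([ 467.8, -283.7]), 267.3, 93.1, -0.5) 1614
wrist tab [526.3 -73.8] 60.0 11.3 -2.6 | body (array([526.8, -60.2]), 90.4, 88.0, -1.8) 3165
wrist tab [527.9 -10.3] 59.3 12.0 -1.8 | body (array([534.2,  -5.2]), 103.8, 103.7, 86.3) 2933
wrist tab [530.4  53.3] 60.0 11.2 -2.7 | 
[... 316 characters left out ...]
8, 88.0) 625
scene tab [527.  -73.5] 64.3 9.9 -2.3 | body (array([527.6, -59.5]), 94.7, 87.4, -2.4) 822
scene tab [530.2  -9.9] 64.9 10.0 -1.8 | body (array([533.2,  -9.9]), 114.2, 106.5, 79.0) 1025
scene tab [532.5  53.3] 61.0 10.4 -2.3 | body (array([534.3,  40.8]), 101.6, 86.3, -1.3) 755
scene tab [609.2  34.5] 59.6 14.9 -88.9 | body (array([597.4,  35. ]), 90.3, 89.8, 87.8) 727
[ 464.32000373 -283.6474903   331.81015873] [-1.79976664e+02  3.33637384e-02 -4.71812179e-01]
zester (array([ 494.9, -423.4]), 229.9, 41.1, 0.9) 1906
[ 352.4 -290.1]
[381.6 127.9]
[ 466.4 -298.5]
[579.2 -13.4]
[ 579.1 -292.9]
[684.1 366.9]
[ 704.1 -351.2]
[766.9 186. ]
[ 767.4 -144.6]
[868.3 437.1]
[ 835.7 -349.3]
```

```bash
python3 - <<'E'
from h import *
for n in("scene","side"):
    W,p,m=cloud(n); X,Y,Z=W[...,0],W[...,1],W[...,2]
    for q in blobs(W[m&(Z>60)&(Z<98)&(X>300)&(X<460)&(Y<220)&(Y>50)]): print(n,rect(q[:,:2]),len(q))
E
```

```text
scene (array([389. , 127.4]), 104.5, 74.9, -5.9) 575
side (array([380.3, 128.7]), 81.2, 76.3, 67.7) 467
```

```bash
python3 -c "
from bench import r
print(r.hand_in())"
```

```text
the job is handed in; nothing more can be done
None
```

I handed the job in at about 76 s of robot time: the zester is on its mat, the row of three is full, the fourth pack is in the far-left outline, and the height bridge was stood on the middle pack's tab, released for its reading, and put back within about 1.5 mm of its tile's centre; the gauge reading itself was not available to me, and the verdict was not shown.

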